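# Sort the Doppler desk after an examination

## Task

Tidy the examination desk: lay the used probe (orange bands) in the bare steel disinfecting tray and the clean probe (green bands) in the white tray with the green floor, each lying flat inside the walls. Stand the two gel bottles upright in the blue caddy, one in each bay, and stand the wipes tub upright inside the round purple holder. Leave everything let go and at rest, and do not shift the tall white pump bottle.

Things in the scene. Friction and masses are not known exactly. Their poses are not given: they have to be found in the camera images.
- probe_used_center (a point): USED probe (orange bands): handheld cordless Doppler probe lying flat: light grey rounded bar, 120 long x 32 wide x 36 high (mm), 150 g, with ORANGE bands on its rear end and behind its head, a small black button on top and a narrower dark grey head (26 wide, 30 high, the last 32 mm of the +x end). Point at the centre of the bar, 18 mm above its underside; x runs along the bar towards the head, z up as it lies at the start. Plain flat sides to grip across y at the middle.
- probe_clean_center (a point): CLEAN probe (green bands): handheld cordless Doppler probe lying flat: light grey rounded bar, 120 long x 32 wide x 36 high (mm), 150 g, with GREEN bands on its rear end and behind its head, a small black button on top and a narrower dark grey head (26 wide, 30 high, the last 32 mm of the +x end). Point at the centre of the bar, 18 mm above its underside; x runs along the bar towards the head, z up as it lies at the start. Plain flat sides to grip across y at the middle.
- gel_white_center (a point): small gel bottle standing upright, with a WHITE body, round, 40 mm diameter, straight up to 62 mm, then a sloped shoulder of the same colour and a narrow BLUE cap 24 mm in diameter; 85 mm high in all, 80 to 170 g. Point on its axis half-way up, 42.5 mm above its underside; z along its axis.
- gel_blue_center (a point): small gel bottle standing upright, with a LIGHT BLUE body, round, 40 mm diameter, straight up to 62 mm, then a sloped shoulder of the same colour and a narrow BLUE cap 24 mm in diameter; 85 mm high in all, 80 to 170 g. Point on its axis half-way up, 42.5 mm above its underside; z along its axis.
- wipes_tub_center (a point): small wipes tub standing upright: white cylinder 54 mm in diameter, 70 mm high, with a PURPLE lid (top 12 mm, same diameter) that has a white dot; 120 to 240 g. Point on its axis half-way up, 35 mm above its underside; z along its axis.
- steel_tray: Bare STEEL shallow rectangular tray, the disinfecting tray for one used probe. Fixed. Outer 168 x 74 mm, walls 4 mm thick and 14 mm high over the desk, inner floor 4 mm above the desk, inner room 160 x 66 mm. Origin at the centre of its underside on the desk, x along its long side, z up.
- white_tray: WHITE shallow rectangular tray with a GREEN floor, the storage tray for one clean probe. Fixed. Outer 168 x 74 mm, walls 4 mm thick and 14 mm high over the desk, inner floor 4 mm above the desk, inner room 160 x 66 mm. Origin at the centre of its underside on the desk, x along its long side, z up.
- caddy: BLUE open caddy for the gel bottles. Fixed. Outer 140 x 74 mm, walls 4 mm thick and 26 mm high over the desk, inner floor 4 mm above the desk; a 4 mm divider across the middle, as high as the walls, makes two bays, each 64 mm along x by 66 mm along y, with centres at x = +34 mm and x = -34 mm (y = 0). Origin at the centre of its underside, x along its long side, z up.
- ring_holder: PURPLE round dish-shaped holder for the wipes tub. Fixed. 96 mm outer and 88 mm inner diameter, rim 10 mm high over the desk, inner floor 4 mm above the desk. Origin at the centre of its underside, z up.
- pump_bottle: bystander, not to be moved: tall white pump bottle with a turquoise band, 56 mm in diameter, 157 mm high, standing loose at the far left of the desk (from the robot). Origin at the centre of its underside.

How it is judged (in metres and radians):
At the end, for the whole second after the job is handed in: Orange-banded probe flat in the steel tray, green-banded one in the white tray (centres within 24 mm along, 21 mm across); gel bottles upright in the blue caddy, one per bay; wipes tub upright in the purple holder within 19 mm of centre (upright, level: 0.1 rad); all released, at rest (x of probe_used_center in the frame of steel_tray between -0.024 and 0.024 m and y of probe_used_center in the frame of steel_tray between -0.021 and 0.021 m and z of probe_used_center in the frame of steel_tray between 0.016 and 0.028 m and angle between probe_used_center's own x axis and vertical between 1.47 and 1.67 rad and linear speed of each of probe_used, probe_clean, gel_white, gel_blue, wipes_tub below 0.02 m/s and angular speed of each of probe_used, probe_clean, gel_white, gel_blue, wipes_tub below 0.2 rad/s and x of probe_clean_center in the frame of white_tray between -0.024 and 0.024 m and y of probe_clean_center in the frame of white_tray between -0.021 and 0.021 m and z of probe_clean_center in the frame of white_tray between 0.016 and 0.028 m and angle between probe_clean_center's own x axis and vertical between 1.47 and 1.67 rad and x of gel_white_center in the frame of caddy between -0.05 and 0.05 m and y of gel_white_center in the frame of caddy between -0.017 and 0.017 m and z of gel_white_center in the frame of caddy between 0.0385 and 0.0545 m and angle between each of gel_white_center, gel_blue_center, wipes_tub_center's own z axis and vertical below 0.1 rad and x of gel_blue_center in the frame of caddy between -0.05 and 0.05 m and y of gel_blue_center in the frame of caddy between -0.017 and 0.017 m and z of gel_blue_center in the frame of caddy between 0.0385 and 0.0545 m and horizontal distance between gel_white_center and gel_blue_center above 0.04 m and horizontal distance between wipes_tub_center and ring_holder below 0.019 m and z of wipes_tub_center in the frame of ring_holder between 0.033 and 0.045 m); the robot touches nothing.
It fails at once if the tall white pump bottle is shifted more than 20 mm or tipped (distance of pump_bottle from where it was at the start of the episode above 0.02 m or angle between pump_bottle's own z axis and vertical above 0.2 rad).
It also fails if it takes over 109 s, if anything falls off the work surface, if the arm or the gripper's body presses on something with over 40 N, if the wrist force passes 120 N, or if a joint passes its speed limit or range.

## Robot

A 6-joint arm with a two-finger parallel gripper is mounted at the origin on the work surface. World frame = base frame: x ahead of the robot, y to its left, z up, the work surface at z = 0. Lengths are in mm, angles in rad, forces in N, time in s.
With the tool pointing down it reaches from about 250 to 725 mm from the base axis. Payload 4 kg.
Tool frame: the origin (TCP) lies at the very end of the fingers, on their centre line; the grasp point (between the pads) lies 19 mm behind it; z points along the fingers, y is the direction in which the jaws open and shut (so a half turn about z gives the same grasp; the last joint's range is limited). The gripper opens to 85 mm and grips with 20 to 120 N. Pads are 22 mm wide; open, the fingers measure 114 mm over their backs; the gripper's body (76 mm by 85 mm) begins 54 mm behind the grasp point. The pads swing forward as they close: fully open they stand 13 mm farther back than shut.
Start: joints at [1.209, 0.241, 0.005, 1.335, 0, 1.571], TCP at [176.977, 467.631, 231.306] pointing down, gripper open.
Joint ranges: [-2.72, 2.72], [-1.05, 1.87], [-1.09, 1.28], [-1.99, 2.15], [-1.42, 1.44], [-3.14, 3.14]. Speed limits (rad/s): [2.79, 2.79, 3.14, 3.14, 3.14, 3.14].

## Interface

Orientations are given as a unit quaternion [w, x, y, z].
In Python, from station import ctrl gives the robot as it stands.
- The arm moves only by the shell command python3 -m handwheel 'ROWS' [FORCE]. ROWS is JSON, a list of rows, each a list of 7 numbers: the closure in counts, from 0 (fully open) to 255 (shut), then the shift along the tool's x, y, z in m, then the turn, a rotation vector about the tool's x, y, z in rad. A call has 1 to 8 rows; each row shifts and turns the pose as measured when the row begins, along the tool's axes as they then stand; what a row does not reach is not made up. A row lasts 1/10 s, in which the tool goes at most 50 mm and 8.59 degrees, less where a joint would pass 70% of its speed; a pose out of reach is approached as far as the arm can. A call is refused whole if a number of a shift passes 0.05 or a number of a turn 0.15, either way. A call with a gripper value outside its range is refused whole. The fingers move at their own pace and stop on an object; FORCE is the grip in N (left out, the last holds). Time passes only in rows, so rows that do not move let the fingers close. It gives the time, the measured TCP pose, the force and the opening at its end, in the units of the state.
- ctrl.state(): the state, without advancing time (a new reading comes with each control period).
- ctrl.camera(name): name is "scene" or "side" or "wrist"; returns (picture, depth): 420x560x3 uint8, red, green, blue; 420x560 float32, mm along the optical axis (not along the pixel's ray), 0 where there is no reading.
- ctrl.camera_params(name): a dict with "fx", "fy", "cx", "cy" (pixels), "rvec" (rotation vector, rad) and "tvec" (3), from world to camera coordinates, as OpenCV has them. Camera axes: x right, y down, z forward; pixel columns grow to the right and rows downward; lengths in mm; the calibration is good to about 2 mm. A picture is of the moment at which its call begins: read the wrist's pose just before it. camera_params takes no time and is no camera call; for the wrist camera it gives the pose at the moment of the call.
- ctrl.hand_in(): hands the job in, once; it reports no verdict.
The state is a dict: "clock": time; "joint_pos": joint angles; "qvel": joint speeds; "joint_torque": joint torques, N m; "ee_pos": TCP position; "tcp_rot": TCP orientation; "force": force on the tool from outside, world axes, zero at the start; "moment": the same for the moment, N m; "width": opening from 0.0 (shut) to 1.0 (fully open).
Only numpy, scipy, OpenCV 4.12 (cv2) and the standard library are available. Lean on these libraries where they do the work, as an engineer would, in place of code of your own. Each camera call takes 0.05 s, during which the arm holds its last target.

## Working session

There is one attempt and no reset: what is moved stays moved. The work goes in short steps, Python scripts to look and compute and a shell command to move; the robot and the scene stay as the last step left them, time stands still between calls to the robot, and variables do not carry over. Pictures are saved under pics/ and viewed, and the job is handed in when it is done.

```bash
ls; mkdir -p pics; python3 - <<'E'
from station import ctrl
import cv2
print(ctrl.state())
for n in ("scene","side","wrist"):
    print(n,ctrl.camera_params(n))
    p,d=ctrl.camera(n); cv2.imwrite(f"pics/{n}0.png",p[:,:,::-1]); 
    import numpy as np; np.save(f"pics/{n}0_d.npy",d)
E
```

```text
pics
{'clock': 0.0, 'joint_pos': array([1.20899795e+00, 2.41410392e-01, 3.68172291e-03, 1.33518936e+00,
       1.87242974e-05, 1.57082045e+00]), 'qvel': array([ 1.33135726e-03, -7.32050999e-04, -2.09232822e-04, -1.32705390e-04,
       -4.64567911e-05,  1.12013935e-03]), 'joint_torque': array([ 7.12045839e-04, -3.72315967e+01,  2.52408046e+01,  1.69660861e-02,
        2.26700618e-04,  9.40640291e-06]), 'ee_pos': array([176.74337733, 467.0260055 , 230.39803007]), 'tcp_rot': array([-2.00059106e-04,  1.79925932e-01,  9.83679589e-01, -1.04185937e-03]), 'force': array([-0.61421738, -0.52249781, -0.07930072]), 'moment': array([ 0.02127056, -0.03448052, -0.02503697]), 'width': 0.9986157724812029}
scene {'fx': 385.0702000998052, 'fy': 385.0702000998052, 'cx': 280.70235521605144, 'cy': 207.823806919339, 'rvec': array([ 1.9035517 ,  1.05416799, -0.60949294]), 'tvec': array([-279.92376777, -183.28913612, 1412.95322714])}
side {'fx': 504.95354978618315, 'fy': 504.95354978618315, 'cx': 276.07697303325426, 'cy': 211.65258942353472, 'rvec': array([ 2.25141707, -0.35530035,  0.18157136]), 'tvec': array([-568.37505982,  151.90422097, 1073.30007771])}
wrist {'fx': 307.9309202494894, 'fy': 307.9309202494894, 'cx': 279.3244373049183, 'cy': 209.61235774388894, 'rvec': array([-2.38259767, -1.64748865, -0.23263903]), 'tvec': array([-497.99053434,  -38.21432114,  379.93287974])}
```

View pics/scene0.png

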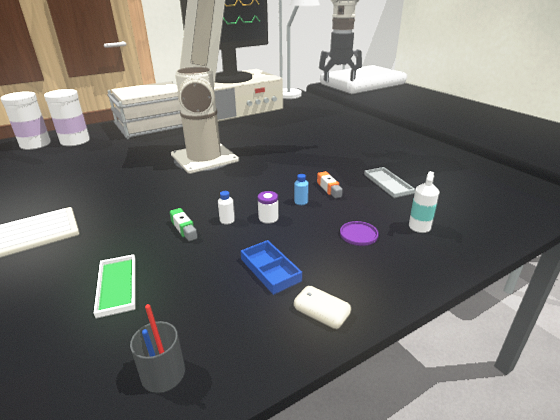

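View pics/side0.png

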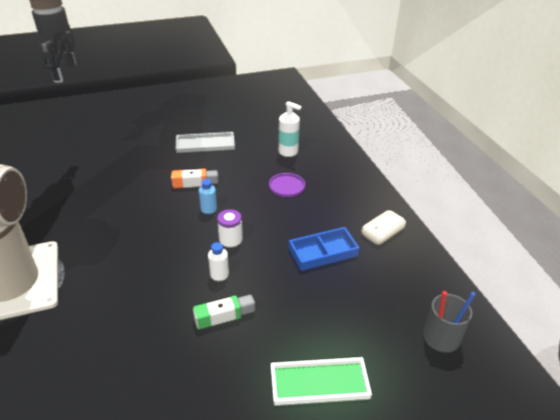

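View pics/wrist0.png

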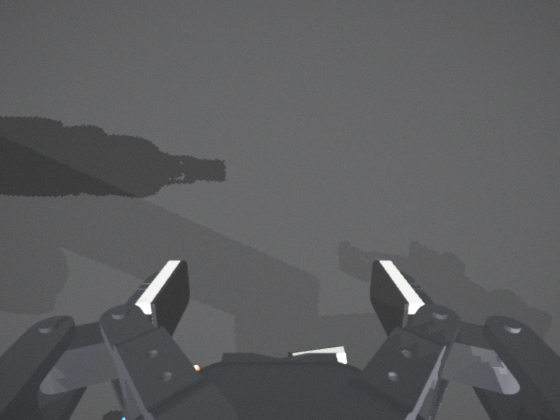

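Scene and side show all items: the orange probe at (328,184) in scene and (193,178) in side, and the green probe at (183,224)/(222,311). The gel bottles are at (226,208) white and (301,190) blue, the tub at (268,207), and the trays, caddy and ring are clear in both. Next I'll back-project with depth.

```bash
cat > h.py <<'E'
import numpy as np, cv2
from station import ctrl
def cloud(d,P):
    R=cv2.Rodrigues(np.array(P['rvec']))[0]; t=np.array(P['tvec'])
    v,u=np.indices(d.shape)
    X=np.stack([(u-P['cx'])/P['fx']*d,(v-P['cy'])/P['fy']*d,d],-1)
    return (X-t)@R
def proj(p,P):
    return cv2.projectPoints(np.array(p,float).reshape(-1,3),np.array(P['rvec']),np.array(P['tvec']),np.array([[P['fx'],0,P['cx']],[0,P['fy'],P['cy']],[0,0,1]]),None)[0].reshape(-1,2)
E
python3 - <<'E'
from h import *
for n in ("scene","side"):
    P=ctrl.camera_params(n); d=np.load(f"pics/{n}0_d.npy"); W=cloud(d,P)
    im=cv2.imread(f"pics/{n}0.png"); hsv=cv2.cvtColor(im,cv2.COLOR_BGR2HSV)
    print(n,"tcp px",proj(ctrl.state()['ee_pos'],P))
    ok=(d>0)&(abs(W[...,0]-400)<450)&(abs(W[...,1])<550)&(W[...,2]<250)
    desk=ok&(hsv[...,2]<25)&(abs(W[...,2])<15)
    print("desk z",np.median(W[desk][:,2]),W[desk][:,2].std())
    m=ok&(W[...,2]>3)&(W[...,0]>180)
    k,l,s,c=cv2.connectedComponentsWithStats(m.astype(np.uint8))
    for i in range(1,k):
        if s[i,4]<60: continue
        w=W[l==i]; col=np.median(im[l==i],0)
        print(c[i].round(),s[i,4],"min",np.percentile(w,2,0).round(),"max",np.percentile(w,98,0).round(),"bgr",col)
E
```

```text
scene tcp px [[339.02199717  85.86535894]]
desk z nan nan
[369. 185.] 4411 min [196.  99.   3.] max [760. 529. 129.] bgr [151. 147. 106.]
[273. 171.] 96 min [190. 114.   3.] max [302. 181.   6.] bgr [66. 61. 61.]
[224. 202.] 658 min [ 190. -129.    3.] max [450.   0.  88.] bgr [206. 198. 198.]
[267. 204.] 719 min [309. -36.   3.] max [509.  98.  74.] bgr [207. 199. 205.]
[183. 223.] 582 min [ 274. -242.    3.] max [ 475. -192.   40.] bgr [131. 176. 119.]
[ 57. 227.] 1061 min [ 186. -548.    3.] max [ 291. -460.   26.] bgr [252. 254. 255.]
[359. 233.] 782 min [628.  98.   3.] max [721. 191.  13.] bgr [212.  97. 172.]
[271. 266.] 1890 min [ 602. -152.    4.] max [743. -77.  29.] bgr [163.5  94.5  64. ]
[115. 286.] 2132 min [ 456. -468.    4.] max [ 626. -374.   17.] bgr [135. 239. 115.]
[312. 300.] 831 min [ 789. -135.    4.] max [849. -60.  33.] bgr [251. 254. 255.]
[157. 354.] 3066 min [ 770. -434.    5.] max [ 840. -367.  128.] bgr [80. 80. 79.]
side tcp px [[65.65624147 77.74927251]]
desk z nan nan
[289. 131.] 905 min [708. 273.   5.] max [760. 310. 155.] bgr [204. 209. 210.]
[205.
[... 188 characters left out ...]
.] max [721. 191.  11.] bgr [204.  96. 168.]
[225. 242.] 1372 min [ 415. -129.    6.] max [506.   9.  85.] bgr [215. 205. 211.]
[378. 229.] 629 min [ 784. -135.    5.] max [848. -70.  32.] bgr [247. 253. 254.]
[324. 247.] 1629 min [ 604. -153.    3.] max [742. -78.  27.] bgr [172.  94.  60.]
[448. 321.] 2134 min [ 770. -436.    6.] max [ 839. -367.  127.] bgr [83. 83. 82.]
[223. 310.] 1279 min [ 359. -242.    5.] max [ 472. -211.   38.] bgr [175. 205. 177.]
[320. 380.] 3181 min [ 461. -470.    3.] max [ 623. -372.   15.] bgr [155. 249. 134.]
  return _methods._mean(a, axis=axis, dtype=dtype,
  ret = ret.dtype.type(ret / rcount)
  ret = _var(a, axis=axis, dtype=dtype, out=out, ddof=ddof,
  arrmean = um.true_divide(arrmean, div, out=arrmean,
  ret = ret.dtype.type(ret / rcount)
```

```bash
cat >> h.py <<'E'
def rect(p):
    (c,s,a)=cv2.minAreaRect(p[:,:2].astype(np.float32))
    if s[0]<s[1]: s=s[::-1]; a+=90
    a=(a+90)%180-90
    return np.round(c,1),np.round(s,1),round(a,1)
def circ(p):
    from scipy.optimize import least_squares
    x=p[:,:2]
    r=least_squares(lambda q:np.hypot(*(x-q[:2]).T)-q[2],[*x.mean(0),20],loss='soft_l1')
    return r.x.round(1)
BOX={'steel':(410,610,335,480),'white':(440,640,-490,-355),'caddy':(585,760,-175,-55),'ring':(615,735,85,205),
 'pump':(680,790,240,340)}
E
python3 - <<'E' 2>/dev/null
from h import *
for n in ("scene","side"):
    P=ctrl.camera_params(n); d=np.load(f"pics/{n}0_d.npy"); W=cloud(d,P)
    im=cv2.imread(f"pics/{n}0.png"); hsv=cv2.cvtColor(im,cv2.COLOR_BGR2HSV)
    g=(d>0)
    z=W[...,2]
    desk=g&(abs(z)<6)&(W[...,0]>300)&(W[...,0]<700)&(abs(W[...,1])<400)
    print(n,"desk",np.median(z[desk]))
    def box(a): return g&(W[...,0]>a[0])&(W[...,0]<a[1])&(W[...,1]>a[2])&(W[...,1]<a[3])
    for k in ('steel','white'):
        m=box(BOX[k])&(z>9)&(z<20); print(k,m.sum(),rect(W[m]),np.percentile(z[m],95))
    m=box(BOX['caddy'])&(z>20)&(z<32); print('caddy',rect(W[m]),np.percentile(z[m],95))
    m=box(BOX['ring'])&(z>7)&(z<16); print('ring',circ(W[m]),rect(W[m]))
    m=box(BOX['pump'])&(z>15)&(z<90); print('pump',circ(W[m]))
    near=g&(W[...,0]>330)&(W[...,0]<560)&(W[...,1]>-280)&(W[...,1]<280)
    kk,l,s,c=cv2.connectedComponentsWithStats((near&(z>12)&(z<100)).astype(np.uint8))
    for i in range(1,kk):
        if s[i,4]<60: continue
        w=W[l==i]; zz=w[:,2]
        print(c[i].round(),s[i,4],'top',np.percentile(zz,98).round(1),'rect',rect(w),'circ 15-55',circ(w[(zz>15)&(zz<55)]),'topmean',w[zz>zz.max()-4].mean(0).round(1))
    # bands
    H=hsv[...,0];S=hsv[...,1]
    for nm,lo,hi in(('orange',3,20),('green',45,75)):
        m=near&(H>=lo)&(H<=hi)&(S>120)&(z>15); print(nm,m.sum(),W[m].mean(0).round(1))
E
```

```text
scene desk 2.157722416621684
steel 318 (array([510.1, 411.8]), array([173.5,  79.6]), -12.4) 17.955401746197047
white 533 (array([ 539.6, -419.6]), array([171.2,  74.6]), -13.7) 17.167276264169868
caddy (array([ 671.3, -114.4]), array([145.9,  76.1]), 1.8) 28.80504188286267
ring [674.9 144.6  44.9] (array([674.8, 144.5]), array([97. , 93.4]), -19.1)
pump [732.2 304.2  28.1]
[329. 183.] 365 top 40.2 rect (array([447.5, 227.3]), array([122. ,  33.7]), -11.8) circ 15-55 [471.9 377.1 163.5] topmean [431.3 231.6  39.1]
[301. 188.] 342 top 88.1 rect (array([461.2, 112.9]), array([36.8, 31.9]), 83.2) circ 15-55 [455.4 116.   19.3] topmean [457.3 114.5  87.4]
[225. 206.] 391 top 87.9 rect (array([ 436.2, -110.8]), array([39.2, 31.2]), 81.8) circ 15-55 [ 429.6 -109.2   19.5] topmean [ 432.5 -110.6   87.1]
[267. 205.] 535 top 73.7 rect (array([483. ,  -9.8]), array([53.9, 53.8]), 9.9) circ 15-55 [480.3  -8.6  26.5] topmean [482.   -9.9  72.5]
[183. 223.] 463 top 39.9 rect (array([ 417. , -224.7]), array([120.9,  31.9]), 1.4) circ 15-55 [408.   34.3 265.9] topmean [ 402.2 -225.5   38.4]
orange 
[... 375 characters left out ...]
.9]), array([96.3, 90.8]), 72.2)
pump [736.3 304.   27.8]
[199. 184.] 995 top 84.7 rect (array([435.6, 175.3]), array([147.6, 120.3]), 76.8) circ 15-55 [439.9 164.5  67.4] topmean [458.9 114.6  85.1]
[230. 226.] 708 top 71.4 rect (array([483.3, -10.7]), array([54.8, 54.5]), -43.0) circ 15-55 [483.7  -7.9  26.7] topmean [482.9  -7.8  70.8]
[218. 260.] 547 top 85.7 rect (array([ 431.9, -113.1]), array([38.8, 33.7]), -16.8) circ 15-55 [ 432.7 -109.    19.2] topmean [ 433.1 -109.6   85.5]
[223. 309.] 1126 top 38.1 rect (array([ 417.5, -225. ]), array([120.1,  34.9]), 0.7) circ 15-55 [404.6  81.3 315.1] topmean [ 399.4 -225.    37.2]
orange 155 [417.5 229.1  31.6]
green 267 [ 386.9 -229.7   32.3]
```

Both views agree within about 3 mm, and the heights match the given sizes (bars 38, bottles 86, tub 72, walls 16/28). I'll check the orange probe separately in the side view, since it merged with the blue bottle there, and add a move-delta helper.

```bash
cat >> h.py <<'E'
from scipy.spatial.transform import Rotation as Ro
def to(x,y,z,yaw):
    """yaw deg of tool y (jaw) in world; prints tool-frame shift (m) AFTER turning and turn rotvec"""
    s=ctrl.state(); q=s['tcp_rot']; R=Ro.from_quat([q[1],q[2],q[3],q[0]])
    a=np.radians(yaw); Y=np.array([np.cos(a),np.sin(a),0]); Z=np.array([0,0,-1.]); X=np.cross(Y,Z)
    T=Ro.from_matrix(np.stack([X,Y,Z],1))
    d=np.array([x,y,z])-s['ee_pos']
    rv=(R.inv()*T).as_rotvec()
    print('t',s['clock'],'pos',s['ee_pos'].round(1),'w',round(s['width'],3),'F',np.round(s['force'],1),'j',np.round(s['joint_pos'],2))
    print('turn',rv.round(3),'| shift now-axes',(R.inv().apply(d)/1000).round(4),'| after-turn axes',(T.inv().apply(d)/1000).round(4))
E
python3 - <<'E'
from h import *
for n in("scene","side"):
    P=ctrl.camera_params(n); W=cloud(np.load(f"pics/{n}0_d.npy"),P)
    m=(W[...,0]>370)&(W[...,0]<530)&(W[...,1]>170)&(W[...,1]<280)&(W[...,2]>10)&(W[...,2]<60); print(n,m.sum(),rect(W[m]))
    m=(W[...,0]>420)&(W[...,0]<500)&(W[...,1]>80)&(W[...,1]<150)&(W[...,2]>15)&(W[...,2]<55); print('blue',circ(W[m]))
to(448,227,130,78.2)
E
```

```text
scene 382 (array([447.5, 227.3]), array([122. ,  33.7]), -11.8)
blue [455.4 116.   19.3]
side 592 (array([448.2, 228.2]), array([119.8,  38. ]), -11.2)
blue [459.  117.6  19.7]
t 0.15 pos [176.8 467.2 230.6] w 0.997 F [ 0.2  0.  -0.1] j [1.21 0.24 0.   1.34 0.   1.57]
turn [-0.002 -0.    -0.156] | shift now-axes [-0.3387 -0.1285  0.1008] | after-turn axes [-0.3146 -0.1796  0.1006]
```

```bash
python3 -m handwheel '[[0,0,0,0,0,0,-0.15],[0,-0.04,-0.024,0.012,0,0,0],[0,-0.04,-0.024,0.013,0,0,0],[0,-0.04,-0.024,0.013,0,0,0],[0,-0.04,-0.024,0.013,0,0,0],[0,-0.04,-0.024,0.013,0,0,0],[0,-0.04,-0.024,0.013,0,0,0],[0,-0.04,-0.024,0.013,0,0,0]]' 60
python3 -c "
from h import *
to(448,227.6,60,78.4)"
```

```text
clock: 0.95
ee_pos: [421.4, 245.3, 137.2]
tcp_rot: [0.0, 0.095, 0.996, 0.002]
force: [0.2, 0.5, 0.0]
width: 0.998
t 0.95 pos [421.4 245.3 137.2] w 0.998 F [0.2 0.5 0. ] j [ 0.53  0.28 -0.2   1.09  0.    0.72]
turn [ 0.003 -0.     0.013] | shift now-axes [-0.0295 -0.0126  0.0772] | after-turn axes [-0.0297 -0.012   0.0772]
```

```bash
python3 -m handwheel '[[0,-0.015,-0.006,0.035,0,0,0.013],[0,-0.015,-0.006,0.042,0,0,0],[0,0,0,0,0,0,0]]'
python3 - <<'E'
from h import *
to(448,227.6,12,78.4)
P=ctrl.camera_params('wrist'); p,d=ctrl.camera('wrist'); cv2.imwrite('pics/w1.png',p[:,:,::-1])
E
```

```text
clock: 1.25
ee_pos: [453.5, 221.9, 56.6]
tcp_rot: [0.001, 0.107, 0.994, 0.001]
force: [-1.3, -0.0, 0.6]
width: 1.002
t 1.25 pos [453.5 221.9  56.6] w 1.002 F [-1.3 -0.   0.6] j [ 0.45  0.4  -0.27  0.91  0.    0.67]
turn [ 0.002  0.001 -0.011] | shift now-axes [0.0066 0.0043 0.0446] | after-turn axes [0.0065 0.0045 0.0446]
```

View pics/w1.png

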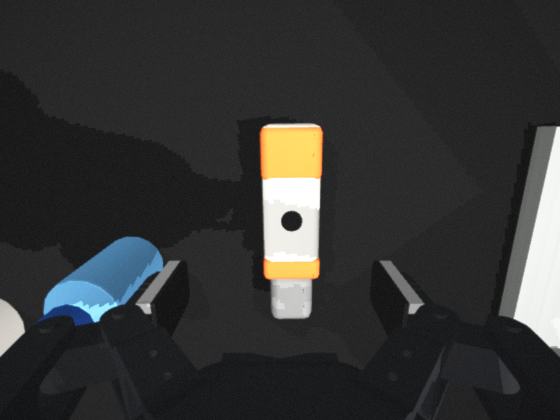

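The wrist view shows the orange probe squarely between the fingers (bar from (291,125) to (291,318)), with the blue bottle at (110,275) clear of the left finger. I'll go down and grip.

```bash
python3 -m handwheel '[[0,0.0065,0.0045,0.02,0,0,-0.011],[0,0,0,0.022,0,0,0],[0,0,0,0,0,0,0]]'
python3 - <<'E'
from h import *
to(448,227.6,12,78.4)
print(proj([448,227.6,36],ctrl.camera_params('wrist')))
E
```

```text
clock: 1.6
ee_pos: [450.7, 232.6, 21.4]
tcp_rot: [0.004, 0.1, 0.995, 0.005]
force: [-0.5, 0.4, 0.3]
width: 0.997
t 1.6 pos [450.7 232.6  21.4] w 0.997 F [-0.5  0.4  0.3] j [ 0.47  0.44 -0.31  0.81  0.    0.67]
turn [0.01  0.008 0.003] | shift now-axes [ 0.0017 -0.0055  0.0093] | after-turn axes [ 0.0016 -0.0054  0.0094]
[[269.95270223 274.15112794]]
```

```bash
python3 -m handwheel '[[0,0,0,0,0,0,0]]'; python3 -m handwheel '[[0,0,0,0,0,0,0]]';
python3 - <<'E'
from h import *
p,d=ctrl.camera('wrist'); cv2.imwrite('pics/w2.png',p[:,:,::-1])
to(448,227.6,12,78.4)
P=ctrl.camera_params('wrist');W=cloud(d,P); 
m=(W[...,2]>20)&(W[...,2]<45)&(abs(W[...,0]-448)<90)&(abs(W[...,1]-228)<45)
hsv=cv2.cvtColor(p,cv2.COLOR_RGB2HSV); print(m.sum(),rect(W[m]))
E
```

```text
clock: 1.7
ee_pos: [451.1, 233.8, 23.2]
tcp_rot: [0.005, 0.099, 0.995, 0.005]
force: [-0.1, -0.5, 0.9]
width: 1.002
clock: 1.8
ee_pos: [451.7, 234.8, 25.1]
tcp_rot: [0.006, 0.098, 0.995, 0.006]
force: [-0.2, 1.1, 0.8]
width: 1.001
t 1.85 pos [452.2 235.   25.4] w 1.002 F [-1.1  0.9  0.3] j [ 0.48  0.43 -0.3   0.81  0.    0.67]
turn [0.014 0.012 0.005] | shift now-axes [ 0.0028 -0.0083  0.0132] | after-turn axes [ 0.0026 -0.0081  0.0134]
14723 (array([442.2, 216.4]), array([116.1,  60.9]), -11.6)
```

View pics/w2.png

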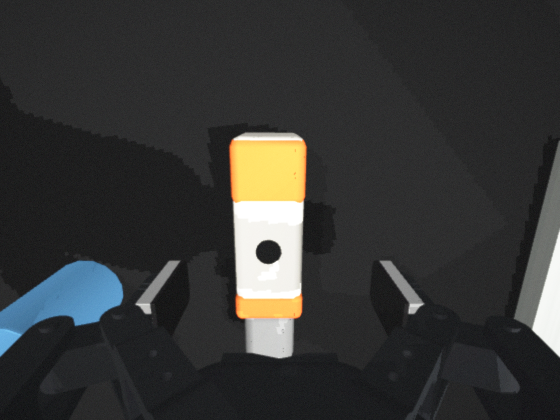

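The probe is still between the fingers, at (268,252), about 8 mm to the left. The hold creeps about 2 mm up per idle row, so I'll compensate for that while correcting.

```bash
python3 -m handwheel '[[0,0.0028,-0.009,0.015,0.014,0.012,0.005],[0,0,-0.001,0.002,0.001,0.001,0]]'
python3 - <<'E'
from h import *
to(448,227.6,12,78.4)
E
```

```text
clock: 2.05
ee_pos: [448.8, 226.5, 9.7]
tcp_rot: [0.001, 0.101, 0.995, 0.0]
force: [-0.6, 0.6, -0.0]
width: 0.997
t 2.05 pos [448.8 226.5   9.7] w 0.997 F [-0.6  0.6 -0. ] j [ 0.47  0.46 -0.32  0.79 -0.    0.67]
turn [0.001 0.002 0.001] | shift now-axes [ 0.001   0.0009 -0.0023] | after-turn axes [ 0.001   0.0009 -0.0023]
```

```bash
python3 -m handwheel '[[255,0,0,0,0,0,0],[255,0,0,0,0,0,0],[255,0,0,0.001,0,0,0],[255,0,0,0.001,0,0,0]]' 60
python3 -m handwheel '[[255,0,0,0.001,0,0,0],[255,0,0,0.001,0,0,0],[255,0,0,0.001,0,0,0]]'
python3 - <<'E'
from h import *
to(448,227.6,12,78.4)
E
```

```text
clock: 2.45
ee_pos: [449.3, 226.4, 7.9]
tcp_rot: [0.001, 0.101, 0.995, 0.001]
force: [-0.4, -0.7, 2.5]
width: 0.37
clock: 2.75
ee_pos: [449.4, 226.4, 7.8]
tcp_rot: [0.001, 0.101, 0.995, 0.001]
force: [-2.6, -1.4, 8.2]
width: 0.366
t 2.75 pos [449.4 226.4   7.8] w 0.366 F [-2.6 -1.4  8.2] j [ 0.47  0.46 -0.32  0.79  0.    0.67]
turn [ 0.002  0.002 -0.   ] | shift now-axes [ 0.0016  0.0009 -0.0042] | after-turn axes [ 0.0016  0.0009 -0.0042]
```

```bash
python3 -m handwheel '[[255,0,0,-0.03,0,0,0],[255,0,0,-0.04,0,0,0],[255,0,0,-0.03,0,0,0]]'
python3 - <<'E'
from h import *
to(512,412,60,78.4)
E
```

```text
clock: 3.05
ee_pos: [444.4, 223.8, 105.2]
tcp_rot: [-0.005, 0.101, 0.995, -0.003]
force: [1.3, 0.6, -1.5]
width: 0.361
t 3.05 pos [444.4 223.8 105.2] w 0.361 F [ 1.3  0.6 -1.5] j [ 0.47  0.34 -0.21  1.04 -0.    0.67]
turn [-0.007 -0.008 -0.001] | shift now-axes [-0.0286  0.1982  0.0436] | after-turn axes [-0.0283  0.1979  0.0452]
```

```bash
python3 -m handwheel '[[255,-0.006,0.04,0,-0.007,-0.008,0],[255,-0.006,0.04,0,0,0,0],[255,-0.006,0.04,0.01,0,0,0],[255,-0.006,0.04,0.01,0,0,0],[255,-0.005,0.035,0.02,0,0,0],[255,0,0,0.005,0,0,0]]'
python3 - <<'E'
from h import *
to(512,412,30,78.4)
p,d=ctrl.camera('scene'); cv2.imwrite('pics/s3.png',cv2.resize(p[100:310,250:530,::-1],None,fx=2.5,fy=2.5))
E
```

```text
clock: 3.65
ee_pos: [518.1, 415.8, 64.4]
tcp_rot: [0.004, 0.103, 0.995, 0.003]
force: [-0.5, -1.6, -2.1]
width: 0.362
t 3.65 pos [518.1 415.8  64.4] w 0.362 F [-0.5 -1.6 -2.1] j [ 0.68  0.66  0.22  1.12 -0.    0.88]
turn [ 0.007  0.008 -0.005] | shift now-axes [ 0.0054 -0.0052  0.0344] | after-turn axes [ 0.0052 -0.005   0.0344]
```

View pics/s3.png

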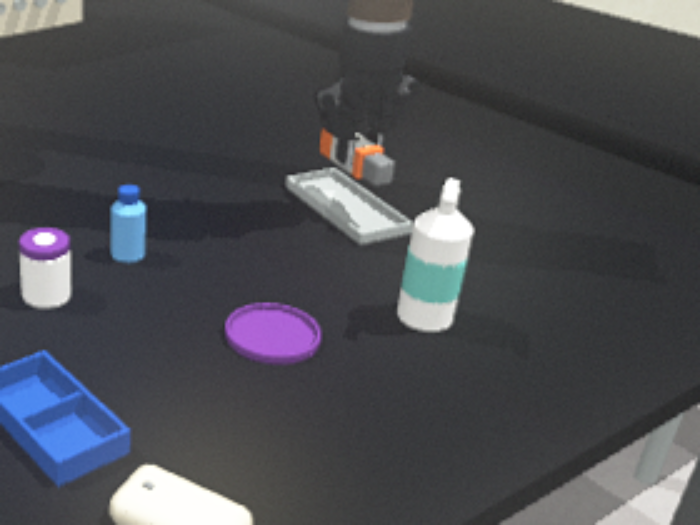

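The probe is held level above the steel tray, at (355,160) in this crop over the tray at (350,205). The pump bottle at (435,255) is well clear. I'll lower it.

```bash
python3 -m handwheel '[[255,0.0052,-0.006,0.02,0.007,0.008,-0.005],[255,0,0,0.016,0,0,0],[255,0,0,0.002,0,0,0]]'
python3 -c "
from h import *
to(512,412,15,78.4)"
```

```text
clock: 4.0
ee_pos: [510.2, 406.3, 25.8]
tcp_rot: [-0.001, 0.102, 0.995, -0.003]
force: [-1.0, -0.4, -1.6]
width: 0.367
t 4.0 pos [510.2 406.3  25.8] w 0.367 F [-1.  -0.4 -1.6] j [ 0.67  0.69  0.16  1.04 -0.    0.88]
turn [-0.005 -0.001 -0.001] | shift now-axes [-0.0007  0.006   0.0108] | after-turn axes [-0.0006  0.006   0.0108]
```

```bash
python3 -m handwheel '[[255,-0.0006,0.006,0.009,-0.005,0,0],[255,0,0.001,0.002,0,0,0]]'
python3 -c "
from h import *
to(512,412,15,78.4)"
```

```text
clock: 4.2
ee_pos: [512.4, 411.7, 15.7]
tcp_rot: [-0.0, 0.103, 0.995, 0.0]
force: [-0.6, -0.4, -1.3]
width: 0.36
t 4.2 pos [512.4 411.7  15.7] w 0.36 F [-0.6 -0.4 -1.3] j [0.68 0.7  0.16 1.03 0.   0.88]
turn [-0.    -0.001 -0.003] | shift now-axes [0.0004 0.0002 0.0007] | after-turn axes [0.0004 0.0002 0.0007]
```

```bash
python3 -m handwheel '[[145,0,0,0,0,0,0],[130,0,0,0,0,0,0],[115,0,0,0,0,0,0],[90,0,0,-0.005,0,0,0],[60,0,0,-0.02,0,0,0],[0,0,0,-0.045,0,0,0],[0,0,0,-0.045,0,0,0]]'
python3 - <<'E'
from h import *
p,d=ctrl.camera('wrist'); cv2.imwrite('pics/w4.png',p[:,:,::-1])
to(457.5,115.5,130,90)
E
```

```text
clock: 4.9
ee_pos: [510.3, 409.4, 131.1]
tcp_rot: [-0.004, 0.103, 0.995, -0.003]
force: [0.8, 0.9, -0.5]
width: 0.996
t 4.95 pos [513.7 412.1 140.8] w 1.003 F [1.7 1.4 6.2] j [0.68 0.6  0.32 1.28 0.   0.88]
turn [ 0.004  0.003 -0.206] | shift now-axes [-0.0056 -0.3019  0.0096] | after-turn axes [ 0.0562 -0.2966  0.0108]
```

View pics/w4.png

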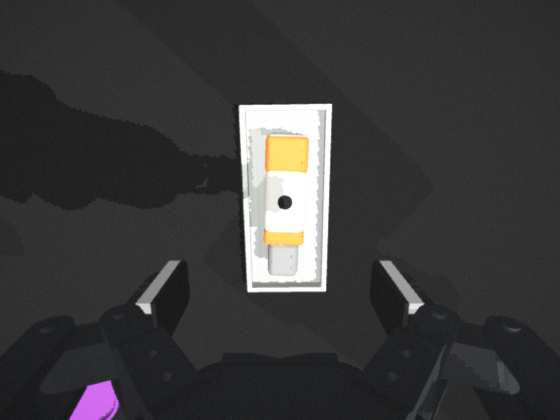

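The orange probe lies flat and centred in the steel tray (bar centre (286,205), tray (286,198)). Next is the blue bottle.

```bash
python3 -m handwheel '[[0,0,0,0,0,0,-0.1],[0,0,0,0,0,0,-0.1],[0,0.009,-0.045,0,0,0,0],[0,0.009,-0.045,0,0,0,0],[0,0.009,-0.045,0,0,0,0],[0,0.009,-0.045,0,0,0,0],[0,0.009,-0.045,0,0,0,0],[0,0,0,0,0,0,0]]'
python3 -c "
from h import *
to(457.5,116.5,130,90)"
```

```text
clock: 5.75
ee_pos: [472.6, 185.5, 147.5]
tcp_rot: [0.012, -0.004, 1.0, 0.008]
force: [0.6, 0.4, -0.2]
width: 1.005
t 5.75 pos [472.6 185.5 147.5] w 1.005 F [ 0.6  0.4 -0.2] j [ 0.37  0.29 -0.16  1.1   0.01  0.36]
turn [0.016 0.023 0.007] | shift now-axes [ 0.016  -0.0692  0.016 ] | after-turn axes [ 0.0151 -0.069   0.0175]
```

```bash
python3 -m handwheel '[[0,0.005,-0.023,0,0.016,0.023,0.007],[0,0.005,-0.023,0,0,0,0],[0,0.005,-0.022,0.01,0,0,0],[0,0,0,0.002,0,0,0]]'
python3 - <<'E'
from h import *
to(457.5,116.5,26,90)
p,d=ctrl.camera('wrist'); cv2.imwrite('pics/w5.png',p[:,:,::-1])
P=ctrl.camera_params('wrist');W=cloud(d,P); 
m=(W[...,2]>78)&(W[...,2]<95)&(abs(W[...,0]-458)<30)&(abs(W[...,1]-116)<30); print(m.sum(),circ(W[m]),rect(W[m]))
E
```

```text
clock: 6.15
ee_pos: [460.3, 116.5, 138.8]
tcp_rot: [0.005, 0.0, 1.0, 0.002]
force: [-0.2, 1.0, -0.5]
width: 1.0
t 6.15 pos [460.3 116.5 138.8] w 1.0 F [-0.2  1.  -0.5] j [ 0.25  0.25 -0.24  1.08  0.    0.25]
turn [ 0.004  0.009 -0.001] | shift now-axes [ 0.0039 -0.0004  0.1128] | after-turn axes [0.0028 0.     0.1128]
985 [456.9 117.4   8.6] (array([457.7, 117.3]), array([23.3, 23. ]), -22.9)
```

View pics/w5.png

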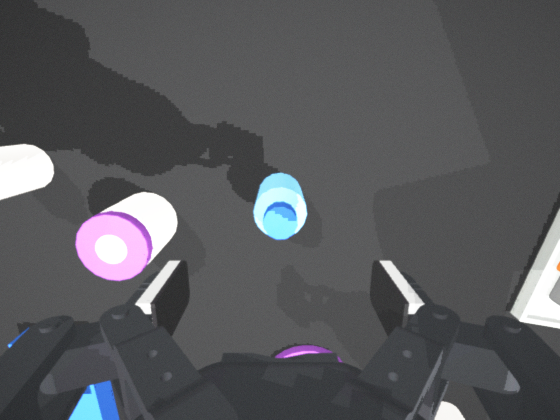

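The blue cap at (280,218) is centred between the fingers, and the wrist depth puts it at (457.7,117.3), which agrees. Descending.

```bash
python3 -m handwheel '[[0,0.003,0.0005,0.03,0.004,0.009,0],[0,0,0,0.035,0,0,0],[0,0,0,0.03,0,0,0],[0,0,0,0.005,0,0,0]]'
python3 - <<'E'
from h import *
to(457.6,117.2,25,90)
E
```

```text
clock: 6.6
ee_pos: [466.8, 124.8, 41.9]
tcp_rot: [0.009, -0.002, 1.0, 0.004]
force: [-0.1, -0.3, 0.4]
width: 1.003
t 6.6 pos [466.8 124.8  41.9] w 1.003 F [-0.1 -0.3  0.4] j [ 0.26  0.37 -0.36  0.83  0.    0.26]
turn [0.007 0.017 0.003] | shift now-axes [ 0.0095 -0.0077  0.0167] | after-turn axes [ 0.0092 -0.0076  0.0169]
```

```bash
python3 -m handwheel '[[0,0.0095,-0.0077,0.012,0.007,0.017,0.003],[0,0,0,0.005,0,0,0]]'
python3 - <<'E'
from h import *
to(457.6,117.2,25,90)
E
```

```text
clock: 6.8
ee_pos: [458.5, 118.6, 25.1]
tcp_rot: [0.0, -0.001, 1.0, 0.0]
force: [0.1, 0.7, 0.4]
width: 1.003
t 6.8 pos [458.5 118.6  25.1] w 1.003 F [0.1 0.7 0.4] j [ 0.25  0.39 -0.38  0.8   0.    0.25]
turn [0.001 0.001 0.003] | shift now-axes [ 0.0009 -0.0014  0.0001] | after-turn axes [ 0.0009 -0.0014  0.0001]
```

```bash
python3 -m handwheel '[[255,0.001,-0.0015,0,0,0,0],[255,0,0,0.001,0,0,0],[255,0,0,0.001,0,0,0],[255,0,0,0.001,0,0,0],[255,0,0,0,0,0,0],[255,0,0,0,0,0,0]]' 40
python3 -c "
from h import *
to(457.6,117.2,25,90)"
python3 -m handwheel '[[255,0,0,-0.03,0,0,0],[255,0,0,-0.045,0,0,0],[255,0,0,-0.045,0,0,0],[255,0,0,-0.02,0,0,0]]'
python3 -c "
from h import *
to(703,-113,165,91.9)"
```

```text
clock: 7.4
ee_pos: [460.6, 117.9, 26.1]
tcp_rot: [0.004, -0.001, 1.0, 0.001]
force: [0.5, -0.6, -1.0]
width: 0.457
t 7.4 pos [460.6 117.9  26.1] w 0.457 F [ 0.5 -0.6 -1. ] j [ 0.25  0.39 -0.38  0.79  0.    0.25]
turn [0.003 0.008 0.002] | shift now-axes [ 0.003  -0.0007  0.0011] | after-turn axes [ 0.003  -0.0007  0.0011]
clock: 7.8
ee_pos: [456.0, 116.5, 166.5]
tcp_rot: [-0.001, -0.001, 1.0, 0.0]
force: [0.5, 0.6, -1.2]
width: 0.458
t 7.8 pos [456.  116.5 166.5] w 0.458 F [ 0.5  0.6 -1.2] j [ 0.25  0.22 -0.19  1.16  0.    0.25]
turn [ 0.    -0.002 -0.031] | shift now-axes [-0.2466 -0.23    0.0009] | after-turn axes [-0.2393 -0.2376  0.0015]
```

```bash
python3 -m handwheel '[[255,-0.01,-0.01,0,0,0,-0.031],[255,-0.033,-0.033,0,0,0,0],[255,-0.033,-0.033,0,0,0,0],[255,-0.033,-0.033,0,0,0,0],[255,-0.033,-0.033,0,0,0,0],[255,-0.033,-0.033,0,0,0,0],[255,-0.033,-0.033,0,0,0,0],[255,0,0,0,0,0,0]]'
python3 -c "
from h import *
to(703,-113,120,91.9)"
```

```text
clock: 8.6
ee_pos: [681.2, -90.0, 169.9]
tcp_rot: [0.004, -0.02, 1.0, 0.002]
force: [-0.2, 0.7, -1.7]
width: 0.458
t 8.6 pos [681.2 -90.  169.9] w 0.458 F [-0.2  0.7 -1.7] j [-0.13  0.65  0.47  1.39  0.   -0.17]
turn [0.004 0.008 0.006] | shift now-axes [-0.0205 -0.024   0.05  ] | after-turn axes [-0.0211 -0.0237  0.0499]
```

```bash
python3 -m handwheel '[[255,-0.01,-0.012,0.005,0.004,0.008,0.006],[255,-0.01,-0.012,0.025,0,0,0],[255,0,0,0.022,0,0,0],[255,0,0,0.002,0,0,0]]'
python3 - <<'E'
from h import *
to(703,-113,60,91.9)
for n in('scene','side'):
    p,d=ctrl.camera(n); q=proj([673,-114,40],ctrl.camera_params(n))[0].astype(int)
    cv2.imwrite(f'pics/{n}6.png',cv2.resize(p[q[1]-90:q[1]+60,q[0]-90:q[0]+90,::-1],None,fx=3,fy=3))
    W=cloud(d,ctrl.camera_params(n)); hsv=cv2.cvtColor(p,cv2.COLOR_RGB2HSV)
    m=(abs(W[...,0]-703)<45)&(abs(W[...,1]+113)<45)&(W[...,2]>85)&(W[...,2]<125)&(hsv[...,1]>80); print(n,m.sum(),circ(W[m]) if m.sum()>5 else '',np.percentile(W[m][:,2],5) if m.sum() else '')
a=cv2.imread('pics/scene6.png');b=cv2.imread('pics/side6.png');cv2.imwrite('pics/b6.png',np.vstack([a,b])[:, :] if False else np.hstack([a,b])[:, :])
E
python3 -c "
import cv2;a=cv2.imread('pics/b6.png');cv2.imwrite('pics/b6s.png',cv2.resize(a,(800,int(a.shape[0]*800/a.shape[1]))))"
```

```text
clock: 9.0
ee_pos: [702.5, -115.2, 111.6]
tcp_rot: [-0.002, -0.015, 1.0, 0.0]
force: [-0.4, -0.6, -1.9]
width: 0.46
t 9.0 pos [ 702.5 -115.2  111.6] w 0.46 F [-0.4 -0.6 -1.9] j [-0.16  0.74  0.49  1.32  0.   -0.19]
turn [ 0.001 -0.003 -0.003] | shift now-axes [-0.0007  0.0021  0.0516] | after-turn axes [-0.0005  0.0022  0.0516]
scene 241 [ 698.  -115.5   20. ] 90.94924735232887
side 184 [ 702.1 -115.6   19.7] 89.43384548848027
```

View pics/b6s.png

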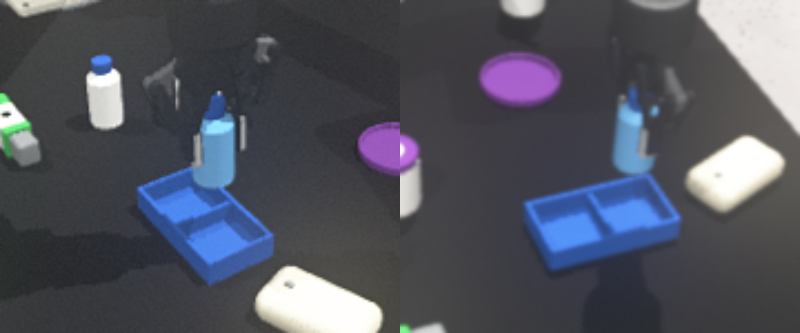

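The blue bottle is held upright above the far bay. Measured against the caddy in the same views it is about 27 mm along, where the bay centre is 34, so I'll aim a little farther out and lower.

```bash
python3 -m handwheel '[[255,-0.004,0.002,0.025,0.001,-0.003,-0.003],[255,0,0,0.025,0,0,0],[255,0,0,0.003,0,0,0]]'
python3 -c "
from h import *
to(707,-113,33,91.9)"
```

```text
clock: 9.4
ee_pos: [711.4, -112.0, 68.5]
tcp_rot: [0.007, -0.018, 1.0, -0.001]
force: [-0.1, 1.4, -2.2]
width: 0.46
t 9.4 pos [ 711.4 -112.    68.5] w 0.46 F [-0.1  1.4 -2.2] j [-0.16  0.77  0.43  1.22 -0.   -0.19]
turn [-0.003  0.015  0.003] | shift now-axes [ 0.005  -0.0008  0.0354] | after-turn axes [ 0.0044 -0.0009  0.0355]
```

```bash
python3 -m handwheel '[[255,0.005,-0.001,0.01,-0.003,0.015,0.003],[255,0,0,0.01,0,0.003,0],[255,0,0,0.003,0,0,0]]'
python3 -c "
from h import *
to(707,-113,32,91.9)"
```

```text
clock: 9.7
ee_pos: [708.6, -112.7, 49.8]
tcp_rot: [0.001, -0.017, 1.0, -0.001]
force: [-0.1, -0.3, -1.6]
width: 0.454
t 9.7 pos [ 708.6 -112.7   49.8] w 0.454 F [-0.1 -0.3 -1.6] j [-0.16  0.79  0.41  1.2  -0.   -0.19]
turn [-0.001  0.003  0.001] | shift now-axes [ 0.0017 -0.0002  0.0178] | after-turn axes [ 0.0016 -0.0003  0.0178]
```

```bash
python3 -m handwheel '[[255,0.002,0,0.01,0,0.005,0],[255,0,0,0.008,0,0.003,0]]'
python3 -c "
from h import *
to(707,-113,32,91.9)"
```

```text
clock: 9.9
ee_pos: [707.9, -113.1, 33.1]
tcp_rot: [-0.001, -0.017, 1.0, -0.001]
force: [0.1, 0.1, -1.8]
width: 0.456
t 9.9 pos [ 707.9 -113.1   33.1] w 0.456 F [ 0.1  0.1 -1.8] j [-0.16  0.8   0.4   1.17 -0.   -0.19]
turn [-0.002 -0.002  0.001] | shift now-axes [0.0009 0.0001 0.0011] | after-turn axes [0.0009 0.0001 0.0011]
```

```bash
python3 -m handwheel '[[255,0,0,0.003,0,0,0]]'
python3 -m handwheel '[[130,0,0,0,0,0,0],[115,0,0,0,0,0,0],[100,0,0,0,0,0,0],[80,0,0,0,0,0,0],[40,0,0,-0.01,0,0,0],[0,0,0,-0.03,0,0,0],[0,0,0,-0.045,0,0,0],[0,0,0,-0.04,0,0,0]]'
python3 - <<'E'
from h import *
to(675.8,144.7,150,90)
for n in('scene','side'):
    p,d=ctrl.camera(n); q=proj([673,-114,40],ctrl.camera_params(n))[0].astype(int)
    cv2.imwrite(f'pics/{n}7.png',cv2.resize(p[q[1]-75:q[1]+60,q[0]-90:q[0]+90,::-1],None,fx=2.2,fy=2.2))
    W=cloud(d,ctrl.camera_params(n)); hsv=cv2.cvtColor(p,cv2.COLOR_RGB2HSV)
    m=(abs(W[...,0]-706)<25)&(abs(W[...,1]+113)<25)&(W[...,2]>35)&(W[...,2]<58); print(n,m.sum(),circ(W[m]))
    m=(abs(W[...,0]-706)<25)&(abs(W[...,1]+113)<25)&(W[...,2]>80)&(W[...,2]<98); print(n,m.sum(),W[m].mean(0))
a=cv2.imread('pics/scene7.png');b=cv2.imread('pics/side7.png');cv2.imwrite('pics/b7.png',np.hstack([a,b]))
E
```

```text
clock: 10.0
ee_pos: [707.5, -113.1, 29.2]
tcp_rot: [-0.002, -0.017, 1.0, -0.001]
force: [-6.2, 0.8, 21.5]
width: 0.456
clock: 10.8
ee_pos: [703.9, -112.3, 151.7]
tcp_rot: [-0.008, -0.017, 1.0, 0.0]
force: [-0.1, 0.3, -0.1]
width: 0.999
t 10.8 pos [ 703.9 -112.3  151.7] w 0.999 F [-0.1  0.3 -0.1] j [-0.16  0.74  0.59  1.44 -0.   -0.19]
turn [ 0.001 -0.017  0.033] | shift now-axes [0.0194 0.2578 0.0023] | after-turn axes [0.0281 0.257  0.0017]
scene 164 [ 703.2 -113.7   19.6]
scene 106 [ 706.67026051 -115.92831631   88.43547126]
side 137 [ 706.3 -113.4   19.6]
side 88 [ 704.63058147 -116.3473901    86.92585994]
```

View pics/b7.png

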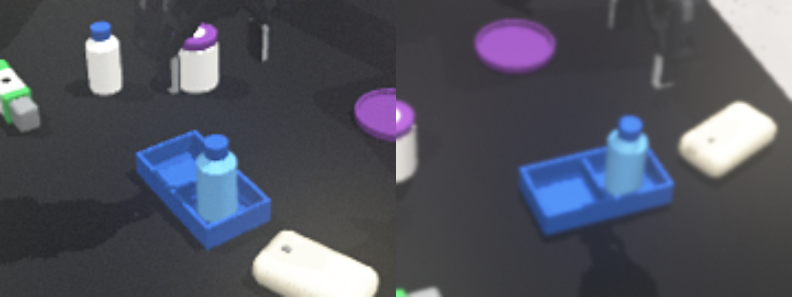

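The blue bottle stands upright in the far bay, at (217,185) in the left crop. Next is the white bottle.

```bash
python3 -c "
from h import *
to(432,-109.7,145,90)"
python3 -m handwheel '[[0,0,0,0,0,-0.017,0.033],[0,0.045,0,0,0,0,0],[0,0.045,0,0,0,0,0],[0,0.045,0,0,0,0,0],[0,0.045,0,0,0,0,0],[0,0.045,0,0,0,0,0],[0,0.02,0,0,0,0,0],[0,0,0,0,0,0,0]]'
python3 -c "
from h import *
to(432,-109.7,145,90)"
```

```text
t 10.9 pos [ 708.1 -113.   158.9] w 0.999 F [1.  0.3 0.8] j [-0.16  0.73  0.6   1.44 -0.   -0.19]
turn [-0.002 -0.003  0.033] | shift now-axes [0.2758 0.0125 0.0146] | after-turn axes [0.2761 0.0033 0.0139]
clock: 11.7
ee_pos: [456.8, -112.4, 156.3]
tcp_rot: [0.013, -0.0, 1.0, -0.002]
force: [0.8, 0.1, 0.1]
width: 1.0
t 11.7 pos [ 456.8 -112.4  156.3] w 1.0 F [0.8 0.1 0.1] j [-0.24  0.21 -0.24  1.1   0.   -0.24]
turn [-0.004  0.027  0.   ] | shift now-axes [0.0251 0.0028 0.0106] | after-turn axes [0.0248 0.0027 0.0113]
```

```bash
python3 -m handwheel '[[0,0.012,0.0015,0.005,-0.004,0.027,0],[0,0.012,0.0015,0.005,0,0,0],[0,0,0,0.002,0,0,0]]'
python3 - <<'E'
from h import *
to(432,-109.7,80,90)
p,d=ctrl.camera('wrist'); cv2.imwrite('pics/w8.png',p[:,:,::-1])
P=ctrl.camera_params('wrist');W=cloud(d,P); 
m=(W[...,2]>78)&(W[...,2]<95)&(abs(W[...,0]-432)<30)&(abs(W[...,1]+110)<30); print(m.sum(),circ(W[m]),rect(W[m]))
E
```

```text
clock: 12.0
ee_pos: [434.9, -109.8, 145.4]
tcp_rot: [0.001, -0.0, 1.0, -0.0]
force: [0.6, -0.3, -0.0]
width: 0.999
t 12.0 pos [ 434.9 -109.8  145.4] w 0.999 F [ 0.6 -0.3 -0. ] j [-0.25  0.2  -0.28  1.09 -0.   -0.25]
turn [-0.001  0.003  0.   ] | shift now-axes [0.0031 0.0002 0.0654] | after-turn axes [0.0029 0.0001 0.0654]
925 [ 431.1 -109.6    8.6] (array([ 432. , -109.6]), array([23.2, 23. ]), -27.5)
```

View pics/w8.png

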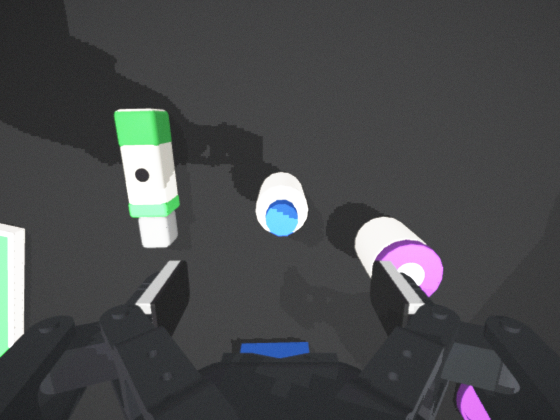

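The white bottle's cap at (281,218) is centred at (432,-109.6), and the tub at (405,260) clears the right finger by about 20 mm or more.

```bash
python3 -m handwheel '[[0,0.004,0,0.03,0,0.005,0],[0,0.001,0,0.03,0,0.004,0],[0,0.001,0,0.02,0,0.004,0]]'
python3 -c "
from h import *
to(432,-109.6,25,90)"
```

```text
clock: 12.35
ee_pos: [438.5, -111.6, 66.7]
tcp_rot: [0.001, -0.001, 1.0, -0.002]
force: [0.1, -0.3, 0.0]
width: 0.997
t 12.35 pos [ 438.5 -111.6   66.7] w 0.997 F [ 0.1 -0.3  0. ] j [-0.25  0.29 -0.39  0.88 -0.   -0.25]
turn [-0.004  0.003  0.001] | shift now-axes [0.0066 0.0022 0.0417] | after-turn axes [0.0065 0.002  0.0417]
```

```bash
python3 -m handwheel '[[0,0.0065,0.002,0.018,-0.004,0.004,0.001],[0,0.002,0,0.018,0,0.004,0],[0,0.001,0,0.004,0,0.002,0]]'
python3 -c "
from h import *
to(432,-109.6,25,90)"
```

```text
clock: 12.65
ee_pos: [431.7, -109.6, 22.5]
tcp_rot: [-0.005, -0.001, 1.0, 0.0]
force: [0.2, -0.2, 0.2]
width: 0.996
t 12.65 pos [ 431.7 -109.6   22.5] w 0.996 F [ 0.2 -0.2  0.2] j [-0.25  0.36 -0.45  0.78 -0.   -0.25]
turn [ 0.001 -0.01   0.002] | shift now-axes [-0.0003 -0.     -0.0025] | after-turn axes [-0.0003 -0.     -0.0025]
```

```bash
python3 -m handwheel '[[255,0,0,-0.003,0,-0.01,0],[255,0,0,0,0,0,0],[255,0,0,0.001,0,0,0],[255,0,0,0.001,0,0,0],[255,0,0,0,0,0,0],[255,0,0,0,0,0,0]]' 40
python3 -c "
from h import *
to(432,-109.6,25,90)"
python3 -m handwheel '[[255,0,0,-0.03,0,0,0],[255,0,0,-0.045,0,0,0],[255,0,0,-0.045,0,0,0],[255,0,0,-0.02,0,0,0]]'
python3 -c "
from h import *
to(638,-114.5,150,91.9)"
```

```text
clock: 13.25
ee_pos: [436.1, -110.1, 26.7]
tcp_rot: [0.003, -0.001, 1.0, -0.0]
force: [0.2, -0.6, -0.6]
width: 0.453
t 13.25 pos [ 436.1 -110.1   26.7] w 0.453 F [ 0.2 -0.6 -0.6] j [-0.25  0.35 -0.45  0.77  0.   -0.25]
turn [-0.     0.006  0.002] | shift now-axes [0.0041 0.0005 0.0016] | after-turn axes [0.0041 0.0005 0.0017]
clock: 13.65
ee_pos: [432.3, -109.5, 168.3]
tcp_rot: [-0.001, -0.001, 1.0, 0.001]
force: [0.4, -0.8, -1.1]
width: 0.458
t 13.65 pos [ 432.3 -109.5  168.3] w 0.458 F [ 0.4 -0.8 -1.1] j [-0.25  0.18 -0.25  1.15  0.   -0.25]
turn [ 0.002 -0.002 -0.031] | shift now-axes [-0.2057 -0.0055  0.0178] | after-turn axes [-0.2054 -0.0118  0.0183]
```

```bash
python3 -m handwheel '[[255,-0.01,-0.003,0,0,0,-0.031],[255,-0.035,-0.002,0,0,0,0],[255,-0.035,-0.002,0,0,0,0],[255,-0.035,-0.002,0,0,0,0],[255,-0.035,-0.002,0,0,0,0],[255,-0.035,-0.002,0,0,0,0],[255,0,0,0.01,0,0,0]]'
python3 -c "
from h import *
to(640,-115,110,91.9)"
```

```text
clock: 14.35
ee_pos: [627.7, -118.2, 167.4]
tcp_rot: [0.007, -0.016, 1.0, -0.001]
force: [-0.9, 0.7, -0.7]
width: 0.459
t 14.35 pos [ 627.7 -118.2  167.4] w 0.459 F [-0.9  0.7 -0.7] j [-0.19  0.54  0.28  1.3   0.   -0.22]
turn [-0.003  0.015 -0.   ] | shift now-axes [-0.0115  0.0029  0.0576] | after-turn axes [-0.0124  0.0028  0.0574]
```

```bash
python3 -m handwheel '[[255,-0.012,0.003,0.025,-0.003,0.015,0],[255,0,0,0.03,0,0.003,0],[255,0,0,0.003,0,0.003,0]]'
python3 - <<'E'
from h import *
to(640,-115,60,91.9)
for n in('scene','side'):
    p,d=ctrl.camera(n); q=proj([673,-114,40],ctrl.camera_params(n))[0].astype(int)
    cv2.imwrite(f'pics/{n}9.png',cv2.resize(p[q[1]-90:q[1]+60,q[0]-90:q[0]+90,::-1],None,fx=2.2,fy=2.2))
    W=cloud(d,ctrl.camera_params(n)); hsv=cv2.cvtColor(p,cv2.COLOR_RGB2HSV)
    m=(abs(W[...,0]-636)<35)&(abs(W[...,1]+113)<35)&(W[...,2]>82)&(W[...,2]<110); print(n,m.sum(),circ(W[m]))
a=cv2.imread('pics/scene9.png');b=cv2.imread('pics/side9.png');cv2.imwrite('pics/b9.png',np.hstack([a,b]))
E
```

```text
clock: 14.65
ee_pos: [639.2, -114.7, 105.8]
tcp_rot: [-0.005, -0.017, 1.0, 0.0]
force: [-1.6, 0.6, -2.2]
width: 0.458
t 14.65 pos [ 639.2 -114.7  105.8] w 0.458 F [-1.6  0.6 -2.2] j [-0.18  0.62  0.25  1.21 -0.   -0.21]
turn [ 0.   -0.01 -0.  ] | shift now-axes [-0.0012 -0.0004  0.0458] | after-turn axes [-0.0008 -0.0004  0.0458]
scene 167 [ 633.7 -115.4   19.8]
side 153 [ 638.3 -115.1   19.6]
```

View pics/b9.png

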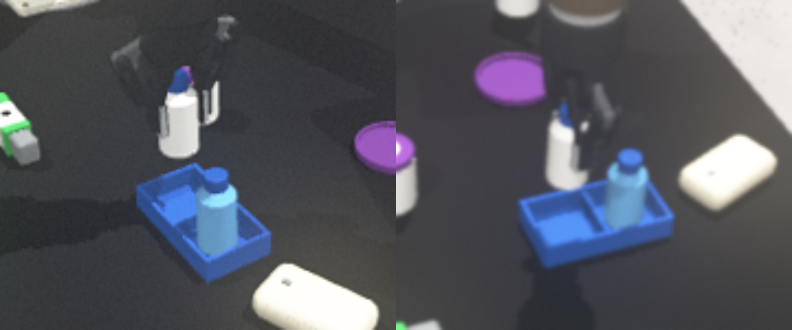

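The white bottle is upright above the near bay (about -36.8 mm along, centre -34). I'll lower it with a 2 mm correction.

```bash
python3 -m handwheel '[[255,-0.003,-0.0004,0.02,0,-0.01,0],[255,0,0,0.02,0,0.003,0],[255,0,0,0.002,0,0.003,0]]'
python3 -c "
from h import *
to(642,-115,33,91.9)"
```

```text
clock: 15.05
ee_pos: [647.4, -116.5, 74.5]
tcp_rot: [0.006, -0.016, 1.0, -0.002]
force: [-1.2, -0.5, -0.5]
width: 0.463
t 15.05 pos [ 647.4 -116.5   74.5] w 0.463 F [-1.2 -0.5 -0.5] j [-0.18  0.64  0.21  1.13 -0.   -0.21]
turn [-0.003  0.011 -0.001] | shift now-axes [0.0058 0.0019 0.0415] | after-turn axes [0.0053 0.0017 0.0415]
```

```bash
python3 -m handwheel '[[255,0.0055,0.0018,0.015,-0.003,0.012,0],[255,0.001,0,0.015,0,0.004,0],[255,0.001,0,0.003,0,0.003,0]]'
python3 -c "
from h import *
to(642,-115,33,91.9)"
```

```text
clock: 15.35
ee_pos: [642.0, -115.7, 45.0]
tcp_rot: [-0.001, -0.016, 1.0, -0.001]
force: [-0.5, 0.2, -1.0]
width: 0.458
t 15.35 pos [ 642.  -115.7   45. ] w 0.458 F [-0.5  0.2 -1. ] j [-0.18  0.67  0.17  1.08 -0.   -0.21]
turn [-0.002 -0.001 -0.001] | shift now-axes [-0.0001  0.0007  0.012 ] | after-turn axes [-0.      0.0007  0.012 ]
```

```bash
python3 -m handwheel '[[255,0,0.0005,0.009,-0.002,0,0],[255,0,0,0.003,0,0,0]]'
python3 -c "
from h import *
to(642,-115,32,91.9)"
```

```text
clock: 15.55
ee_pos: [642.1, -115.2, 32.5]
tcp_rot: [-0.0, -0.016, 1.0, 0.0]
force: [0.0, 0.9, -1.5]
width: 0.457
t 15.55 pos [ 642.1 -115.2   32.5] w 0.457 F [ 0.   0.9 -1.5] j [-0.18  0.68  0.16  1.05  0.   -0.21]
turn [ 0.    -0.001 -0.001] | shift now-axes [0.0001 0.0002 0.0005] | after-turn axes [0.0001 0.0002 0.0005]
```

```bash
python3 -m handwheel '[[255,0,0,0.002,0,0,0]]'
python3 -m handwheel '[[130,0,0,0,0,0,0],[115,0,0,0,0,0,0],[100,0,0,0,0,0,0],[80,0,0,0,0,0,0],[40,0,0,-0.01,0,0,0],[0,0,0,-0.03,0,0,0],[0,0,0,-0.045,0,0,0],[0,0,0,-0.04,0,0,0]]'
python3 -c "
from h import *
to(482,-9,130,90)"
```

```text
clock: 15.65
ee_pos: [642.2, -115.3, 30.2]
tcp_rot: [-0.0, -0.016, 1.0, 0.0]
force: [-0.4, 0.6, -0.9]
width: 0.459
clock: 16.45
ee_pos: [638.6, -114.6, 154.6]
tcp_rot: [-0.006, -0.016, 1.0, 0.001]
force: [-0.7, 0.0, 0.2]
width: 0.998
t 16.45 pos [ 638.6 -114.6  154.6] w 0.998 F [-0.7  0.   0.2] j [-0.18  0.59  0.33  1.33  0.   -0.21]
turn [ 0.002 -0.012  0.032] | shift now-axes [0.1528 0.1105 0.0268] | after-turn axes [0.1566 0.1056 0.0246]
```

```bash
python3 -m handwheel '[[0,0,0,0,0.002,-0.012,0.032],[0,0.037,0.025,0.005,0,0.003,0],[0,0.037,0.025,0.005,0,0.003,0],[0,0.037,0.025,0.005,0,0.003,0],[0,0.032,0.022,0.005,0,0.003,0],[0,0.003,0,0.002,0,0,0]]'
python3 - <<'E'
from h import *
to(482,-9,130,90)
p,d=ctrl.camera('wrist'); cv2.imwrite('pics/w10.png',p[:,:,::-1])
P=ctrl.camera_params('wrist');W=cloud(d,P); 
m=(W[...,2]>64)&(W[...,2]<80)&(abs(W[...,0]-482)<40)&(abs(W[...,1]+9)<40); print(m.sum(),rect(W[m]))
E
```

```text
clock: 17.05
ee_pos: [496.0, -16.7, 144.2]
tcp_rot: [0.007, 0.002, 1.0, -0.002]
force: [0.6, -0.5, -0.2]
width: 1.001
t 17.05 pos [496.  -16.7 144.2] w 1.001 F [ 0.6 -0.5 -0.2] j [-0.03  0.28 -0.18  1.1  -0.   -0.03]
turn [-0.003  0.014 -0.004] | shift now-axes [0.0142 0.0077 0.014 ] | after-turn axes [0.014  0.0077 0.0142]
4103 (array([483.7, -10.1]), array([53.1, 52.7]), 46.5)
```

View pics/w10.png

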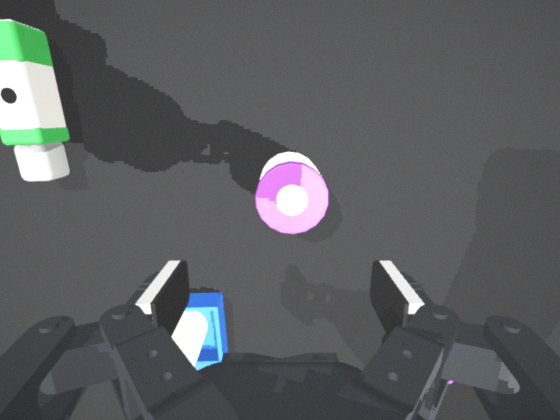

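The tub lid at (292,198) measures (483.7,-10.1), which agrees with (483,-9). I'll descend in stages and keep it centred.

```bash
python3 -m handwheel '[[0,0.013,0.007,0.02,-0.003,0.014,-0.004],[0,0.002,0,0.02,0,0.004,0],[0,0.002,0,0.005,0,0.004,0]]'
python3 -c "
from h import *
to(483,-9.7,85,90)"
```

```text
clock: 17.4
ee_pos: [487.7, -11.6, 103.5]
tcp_rot: [0.004, 0.001, 1.0, -0.001]
force: [0.7, -0.9, 0.1]
width: 0.998
t 17.4 pos [487.7 -11.6 103.5] w 0.998 F [ 0.7 -0.9  0.1] j [-0.02  0.31 -0.26  1.   -0.   -0.02]
turn [-0.002  0.008 -0.001] | shift now-axes [0.0049 0.0019 0.0185] | after-turn axes [0.0047 0.0019 0.0185]
```

```bash
python3 -m handwheel '[[0,0.005,0.002,0.018,-0.002,0.008,-0.001],[0,0.001,0.0005,0.018,0,0.003,0],[0,0.001,0,0.018,0,0.003,0]]'
python3 -c "
from h import *
to(483,-9.7,22,90)"
```

```text
clock: 17.7
ee_pos: [488.6, -10.9, 52.9]
tcp_rot: [0.003, 0.001, 1.0, -0.0]
force: [0.3, -0.7, 0.3]
width: 1.001
t 17.7 pos [488.6 -10.9  52.9] w 1.001 F [ 0.3 -0.7  0.3] j [-0.02  0.37 -0.32  0.88 -0.   -0.02]
turn [-0.001  0.006 -0.003] | shift now-axes [0.0058 0.0012 0.0308] | after-turn axes [0.0056 0.0012 0.0309]
```

```bash
python3 -m handwheel '[[0,0.0058,0.0012,0.014,-0.001,0.008,-0.002],[0,0.001,0.0003,0.014,0,0.004,0],[0,0.001,0,0.003,0,0.002,0]]'
python3 -c "
from h import *
to(483,-9.7,22,90)"
```

```text
clock: 18.0
ee_pos: [485.3, -11.2, 21.7]
tcp_rot: [-0.003, 0.002, 1.0, -0.0]
force: [0.7, -1.1, -0.0]
width: 0.996
t 18.0 pos [485.3 -11.2  21.7] w 0.996 F [ 0.7 -1.1 -0. ] j [-0.02  0.42 -0.35  0.81 -0.   -0.02]
turn [-0.    -0.005 -0.003] | shift now-axes [ 0.0023  0.0015 -0.0003] | after-turn axes [ 0.0023  0.0015 -0.0003]
```

```bash
python3 -m handwheel '[[255,0.0023,0.0015,0,0,-0.005,0],[255,0,0,0,0,0,0],[255,0,0,0.001,0,0,0],[255,0,0,0.001,0,0,0],[255,0,0,0,0,0,0],[255,0,0,0,0,0,0]]' 50
python3 -c "
from h import *
to(483,-9.7,22,90)"
python3 -m handwheel '[[255,0,0,-0.03,0,0,0],[255,0,0,-0.045,0,0,0],[255,0,0,-0.045,0,0,0]]'
python3 -c "
from h import *
to(675.8,144.7,110,90)"
```

```text
clock: 18.6
ee_pos: [487.1, -10.5, 24.0]
tcp_rot: [0.004, 0.002, 1.0, -0.0]
force: [-0.3, 0.2, -0.4]
width: 0.622
t 18.6 pos [487.1 -10.5  24. ] w 0.622 F [-0.3  0.2 -0.4] j [-0.02  0.41 -0.35  0.8  -0.   -0.02]
turn [-0.     0.007 -0.004] | shift now-axes [0.0042 0.0008 0.002 ] | after-turn axes [0.0041 0.0008 0.002 ]
clock: 18.9
ee_pos: [480.6, -10.4, 140.1]
tcp_rot: [-0.005, 0.002, 1.0, -0.0]
force: [1.8, 0.1, -2.0]
width: 0.621
t 18.9 pos [480.6 -10.4 140.1] w 0.621 F [ 1.8  0.1 -2. ] j [-0.02  0.27 -0.2   1.11 -0.   -0.02]
turn [-0.    -0.01  -0.005] | shift now-axes [-0.1948  0.156   0.0281] | after-turn axes [-0.1952  0.1551  0.0301]
```

```bash
python3 -m handwheel '[[255,-0.02,0.015,0,0,-0.01,-0.005],[255,-0.035,0.028,0,0,0.002,0],[255,-0.035,0.028,0,0,0.002,0],[255,-0.035,0.028,0,0,0.002,0],[255,-0.035,0.028,0,0,0.002,0],[255,-0.025,0.022,0.005,0,0.002,0],[255,0,0,0.005,0,0.002,0]]'
python3 -c "
from h import *
to(675.8,144.7,80,90)"
```

```text
clock: 19.6
ee_pos: [677.6, 142.7, 139.0]
tcp_rot: [0.003, 0.002, 1.0, -0.0]
force: [-1.5, -0.7, -1.6]
width: 0.622
t 19.6 pos [677.6 142.7 139. ] w 0.622 F [-1.5 -0.7 -1.6] j [ 0.21  0.67  0.44  1.33 -0.    0.21]
turn [-0.001  0.007 -0.003] | shift now-axes [0.0022 0.002  0.059 ] | after-turn axes [0.0018 0.002  0.059 ]
```

```bash
python3 -m handwheel '[[255,0.002,0.002,0.025,0,0.007,-0.003],[255,0.001,0,0.03,0,0.003,0],[255,0.001,0,0.003,0,0.003,0]]'
python3 - <<'E'
from h import *
to(675.8,144.7,28,90)
for n in('scene','side'):
    p,d=ctrl.camera(n); q=proj([676,145,40],ctrl.camera_params(n))[0].astype(int)
    cv2.imwrite(f'pics/{n}11.png',cv2.resize(p[q[1]-70:q[1]+60,q[0]-90:q[0]+90,::-1],None,fx=2.2,fy=2.2))
    W=cloud(d,ctrl.camera_params(n)); hsv=cv2.cvtColor(p,cv2.COLOR_RGB2HSV)
    m=(abs(W[...,0]-676)<40)&(abs(W[...,1]-145)<40)&(W[...,2]>62)&(W[...,2]<100); print(n,m.sum(),circ(W[m]))
a=cv2.imread('pics/scene11.png');b=cv2.imread('pics/side11.png');cv2.imwrite('pics/b11.png',np.hstack([a,b]))
E
```

```text
clock: 19.9
ee_pos: [673.4, 145.1, 77.2]
tcp_rot: [-0.004, -0.001, 1.0, -0.001]
force: [-0.9, -0.3, -1.5]
width: 0.62
t 19.9 pos [673.4 145.1  77.2] w 0.62 F [-0.9 -0.3 -1.5] j [ 0.21  0.72  0.35  1.22 -0.    0.21]
turn [-0.002 -0.008  0.001] | shift now-axes [-0.0028 -0.0003  0.0492] | after-turn axes [-0.0024 -0.0004  0.0492]
scene 297 [664.1 146.3  30.9]
side 233 [674.9 145.4  28.5]
```

View pics/b11.png

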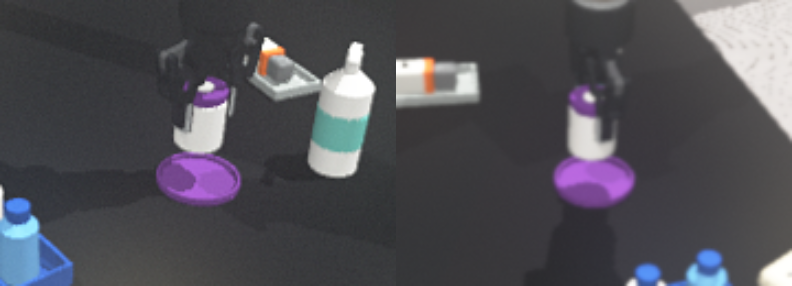

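The tub hangs upright above the ring (tub bottom (200,145), ring (199,178) in the left crop). Lowering.

```bash
python3 -m handwheel '[[255,-0.002,-0.0004,0.018,-0.002,-0.006,0.001],[255,0,0,0.016,0,0.003,0],[255,0.001,0,0.003,0,0.003,0]]'
python3 -c "
from h import *
to(677.5,144.7,29,90)"
```

```text
clock: 20.3
ee_pos: [680.3, 144.6, 50.1]
tcp_rot: [0.004, 0.001, 1.0, 0.002]
force: [0.4, -0.3, -1.5]
width: 0.622
t 20.3 pos [680.3 144.6  50.1] w 0.622 F [ 0.4 -0.3 -1.5] j [0.21 0.74 0.32 1.15 0.   0.21]
turn [ 0.003  0.008 -0.001] | shift now-axes [0.0029 0.     0.0211] | after-turn axes [0.0028 0.0001 0.0211]
```

```bash
python3 -m handwheel '[[255,0.003,0,0.012,0.003,0.008,-0.001],[255,0.001,0,0.009,0,0.003,0]]'
python3 -c "
from h import *
to(677.5,144.7,28.5,90)"
```

```text
clock: 20.5
ee_pos: [678.0, 144.7, 31.3]
tcp_rot: [0.0, 0.0, 1.0, 0.001]
force: [0.0, -0.6, -1.5]
width: 0.622
t 20.5 pos [678.  144.7  31.3] w 0.622 F [ 0.  -0.6 -1.5] j [0.21 0.75 0.3  1.12 0.   0.21]
turn [ 0.001  0.001 -0.001] | shift now-axes [0.0005 0.     0.0028] | after-turn axes [0.0005 0.     0.0028]
```

```bash
python3 -m handwheel '[[255,0.0005,0,0.003,0,0.001,0]]'
python3 -m handwheel '[[80,0,0,0.0005,0,0,0],[65,0,0,0,0,0,0],[50,0,0,0,0,0,0],[30,0,0,0,0,0,0],[0,0,0,-0.005,0,0,0],[0,0,0,-0.03,0,0,0],[0,0,0,-0.045,0,0,0],[0,0,0,-0.045,0,0,0]]'
python3 - <<'E'
from h import *
to(417,-225,130,91)
p,d=ctrl.camera('wrist'); cv2.imwrite('pics/w12.png',p[:,:,::-1])
E
```

```text
clock: 20.6
ee_pos: [677.1, 144.6, 27.5]
tcp_rot: [-0.001, 0.0, 1.0, 0.001]
force: [-0.3, 0.8, -1.0]
width: 0.624
clock: 21.4
ee_pos: [673.3, 143.8, 149.4]
tcp_rot: [-0.007, 0.0, 1.0, -0.001]
force: [-0.5, 0.3, -0.0]
width: 0.998
t 21.4 pos [673.3 143.8 149.4] w 0.998 F [-0.5  0.3 -0. ] j [0.21 0.68 0.48 1.38 0.   0.21]
turn [-0.002 -0.015 -0.018] | shift now-axes [ 0.2558 -0.3689  0.0238] | after-turn axes [ 0.2627 -0.3643  0.0194]
```

View pics/w12.png

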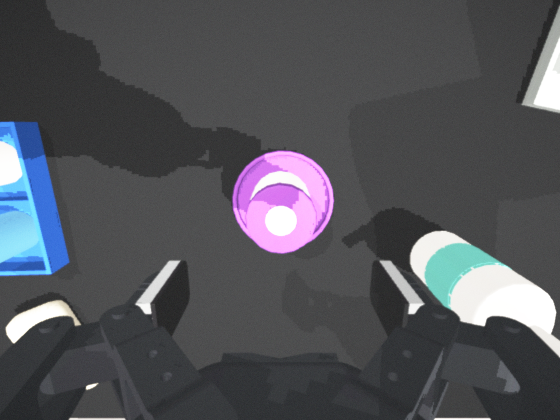

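The tub stands inside the ring (lid (281,220), ring (283,202), the offset being perspective). Now the clean probe.

```bash
python3 -m handwheel '[[0,0,0,0,-0.002,-0.012,-0.018],[0,0.03,-0.041,0,0,0.004,0],[0,0.03,-0.041,0,0,0.004,0],[0,0.03,-0.041,0,0,0.004,0],[0,0.03,-0.041,0,0,0.004,0],[0,0.03,-0.041,0,0,0.004,0],[0,0.03,-0.041,0,0,0.004,0],[0,0.03,-0.041,0,0,0.004,0]]'
python3 -c "
from h import *
to(417,-225,130,91)"
```

```text
clock: 22.25
ee_pos: [478.0, -139.3, 156.8]
tcp_rot: [-0.001, -0.017, 1.0, 0.003]
force: [0.0, 0.0, 0.2]
width: 1.0
t 22.25 pos [ 478.  -139.3  156.8] w 1.0 F [0.  0.  0.2] j [-0.29  0.29 -0.13  1.15  0.   -0.32]
turn [ 0.006 -0.002  0.017] | shift now-axes [ 0.0639 -0.0837  0.0264] | after-turn axes [ 0.0625 -0.0846  0.0268]
```

```bash
python3 -m handwheel '[[0,0.015,-0.02,0.005,0.006,0,0.017],[0,0.02,-0.026,0.007,0,0.004,0],[0,0.016,-0.022,0.007,0,0.004,0],[0,0.006,-0.01,0.002,0,0.002,0]]'
python3 - <<'E'
from h import *
to(417.3,-225,60,91)
p,d=ctrl.camera('wrist'); cv2.imwrite('pics/w13.png',p[:,:,::-1])
P=ctrl.camera_params('wrist');W=cloud(d,P); 
m=(W[...,2]>22)&(W[...,2]<45)&(abs(W[...,0]-417)<80)&(abs(W[...,1]+225)<35); print(m.sum(),rect(W[m]))
E
```

```text
clock: 22.65
ee_pos: [414.5, -223.7, 134.2]
tcp_rot: [-0.007, -0.006, 1.0, -0.001]
force: [0.1, 0.6, -0.5]
width: 1.0
t 22.65 pos [ 414.5 -223.7  134.2] w 1.0 F [ 0.1  0.6 -0.5] j [-0.49  0.26 -0.23  1.09 -0.01 -0.5 ]
turn [-0.001 -0.014 -0.005] | shift now-axes [-0.0038 -0.0013  0.0741] | after-turn axes [-0.0028 -0.0014  0.0742]
5112 (array([ 415.1, -225.1]), array([118.6,  33. ]), 1.4)
```

View pics/w13.png

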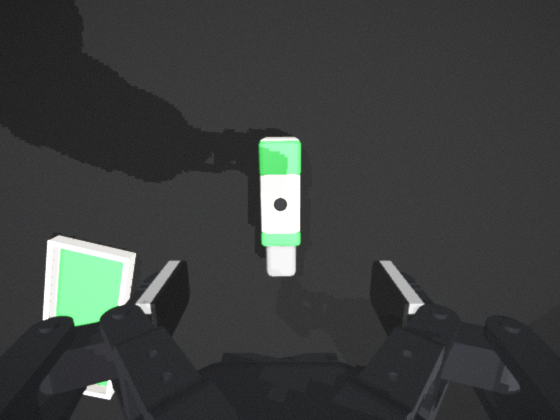

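The green probe is centred between the fingers (bar (280,205)), at (415,-225), yaw 1.4°. Descending.

```bash
python3 -m handwheel '[[0,-0.001,-0.001,0.025,0,-0.012,-0.005],[0,0.002,0.001,0.025,0,0.004,0],[0,0.002,0.001,0.022,0,0.004,0]]'
python3 -c "
from h import *
to(416,-225,30,91.3)"
```

```text
clock: 23.0
ee_pos: [415.5, -224.9, 63.9]
tcp_rot: [0.001, -0.008, 1.0, -0.003]
force: [0.2, -0.0, 0.2]
width: 0.998
t 23.0 pos [ 415.5 -224.9   63.9] w 0.998 F [ 0.2 -0.   0.2] j [-0.49  0.33 -0.34  0.89 -0.   -0.51]
turn [-0.006  0.001 -0.006] | shift now-axes [-0.0005  0.      0.0339] | after-turn axes [-0.0005 -0.0001  0.0339]
```

```bash
python3 -m handwheel '[[0,0.001,0.001,0.02,-0.006,0.003,-0.006],[0,0.002,0.001,0.02,-0.001,0.004,0],[0,0.002,0.001,0.01,-0.001,0.003,0]]'
python3 -c "
from h import *
to(416,-225,9,91.3)"
```

```text
clock: 23.3
ee_pos: [411.6, -218.9, 10.9]
tcp_rot: [-0.004, -0.014, 1.0, 0.002]
force: [-0.1, -0.2, -0.9]
width: 0.997
t 23.3 pos [ 411.6 -218.9   10.9] w 0.997 F [-0.1 -0.2 -0.9] j [-0.49  0.41 -0.4   0.77 -0.   -0.52]
turn [ 0.004 -0.009  0.005] | shift now-axes [-0.0043 -0.0062  0.0018] | after-turn axes [-0.0043 -0.0062  0.0019]
```

```bash
python3 -m handwheel '[[0,-0.0045,-0.006,0,0.004,-0.009,0.005],[255,0,0,0,0,0,0],[255,0,0,0,0,0,0],[255,0,0,0,0,0,0],[255,0,0,0,0,0,0],[255,0,0,0,0,0,0]]' 60
python3 -c "
from h import *
to(416,-225,9,91.3)"
```

```text
clock: 23.9
ee_pos: [419.8, -224.9, 13.3]
tcp_rot: [0.003, -0.012, 1.0, -0.001]
force: [-0.1, 0.6, -1.9]
width: 0.362
t 23.9 pos [ 419.8 -224.9   13.3] w 0.362 F [-0.1  0.6 -1.9] j [-0.49  0.41 -0.39  0.77  0.   -0.52]
turn [-0.001  0.005  0.002] | shift now-axes [ 0.0038 -0.      0.0043] | after-turn axes [ 0.0038 -0.      0.0043]
```

```bash
python3 -m handwheel '[[255,0,0,-0.03,0,0,0],[255,0,0,-0.04,0,0,0],[255,0,0,-0.03,0,0,0],[255,0,0,0,0,0,0.13],[255,0,0,0,0,0,0.13]]'
python3 -c "
from h import *
to(543,-420,100,76.1)"
```

```text
clock: 24.4
ee_pos: [417.7, -224.3, 117.0]
tcp_rot: [0.002, 0.122, 0.993, 0.0]
force: [0.2, -0.5, -1.2]
width: 0.358
t 24.4 pos [ 417.7 -224.3  117. ] w 0.358 F [ 0.2 -0.5 -1.2] j [-0.49  0.27 -0.27  1.03  0.   -0.25]
turn [ 0.001  0.003 -0.002] | shift now-axes [-0.1689 -0.1595  0.0174] | after-turn axes [-0.1686 -0.1599  0.017 ]
```

```bash
python3 -m handwheel '[[255,-0.02,-0.019,0,0,0.003,0],[255,-0.036,-0.034,0,0,0.003,0],[255,-0.036,-0.034,0,0,0.003,0],[255,-0.036,-0.034,0.005,0,0.003,0],[255,-0.03,-0.028,0.01,0,0.003,0],[255,-0.003,-0.003,0.003,0,0.002,0]]'
python3 -c "
from h import *
to(543,-420,55,76.1)"
```

```text
clock: 25.0
ee_pos: [537.8, -414.7, 97.1]
tcp_rot: [-0.007, 0.122, 0.992, 0.002]
force: [-0.1, 0.5, -2.6]
width: 0.363
t 25.0 pos [ 537.8 -414.7   97.1] w 0.363 F [-0.1  0.5 -2.6] j [-0.65  0.69  0.35  1.25 -0.   -0.41]
turn [ 0.002 -0.015 -0.002] | shift now-axes [-0.0069 -0.0039  0.042 ] | after-turn axes [-0.0063 -0.0039  0.0421]
```

```bash
python3 -m handwheel '[[255,-0.005,-0.003,0.015,0.002,-0.012,-0.002],[255,0,0,0.018,0,0.003,0],[255,0.001,0,0.006,0,0.003,0]]'
python3 - <<'E'
from h import *
to(543,-420,35,76.1)
for n in('scene','side'):
    p,d=ctrl.camera(n); q=proj([541,-419,40],ctrl.camera_params(n))[0].astype(int)
    r0=max(0,q[1]-70);c0=max(0,q[0]-90)
    r0=min(r0,420-130);c0=min(c0,560-180)
    cv2.imwrite(f'pics/{n}14.png',cv2.resize(p[r0:r0+130,c0:c0+180,::-1],None,fx=2.2,fy=2.2))
a=cv2.imread('pics/scene14.png');b=cv2.imread('pics/side14.png');cv2.imwrite('pics/b14.png',np.hstack([a,b]))
E
```

```text
clock: 25.3
ee_pos: [540.0, -419.3, 55.0]
tcp_rot: [-0.006, 0.122, 0.993, 0.001]
force: [-0.9, 0.8, -1.5]
width: 0.365
t 25.3 pos [ 540.  -419.3   55. ] w 0.365 F [-0.9  0.8 -1.5] j [-0.66  0.72  0.31  1.17 -0.   -0.41]
turn [ 0.001 -0.011 -0.002] | shift now-axes [-0.0033 -0.      0.02  ] | after-turn axes [-0.0031 -0.      0.02  ]
```

View pics/b14.png

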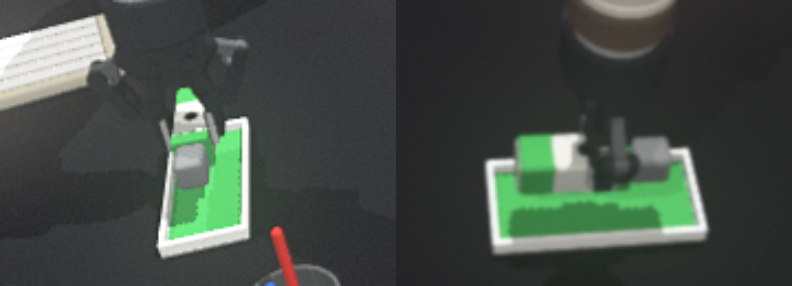

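The green probe is level above the white tray and aligned in both views (left (190,150), right (590,160)). Lowering.

```bash
python3 -m handwheel '[[255,-0.003,0,0.015,0.001,-0.008,-0.002],[255,0,0,0.012,0,0.003,0],[255,0.001,0,0.004,0,0.003,0]]'
python3 -c "
from h import *
to(543,-420,18,76.1)"
```

```text
clock: 25.7
ee_pos: [543.5, -420.0, 29.0]
tcp_rot: [-0.002, 0.12, 0.993, -0.001]
force: [-0.6, 0.0, -0.7]
width: 0.362
t 25.7 pos [ 543.5 -420.    29. ] w 0.362 F [-0.6  0.  -0.7] j [-0.66  0.75  0.28  1.11 -0.   -0.41]
turn [-0.003 -0.003  0.001] | shift now-axes [ 0.0005 -0.0001  0.011 ] | after-turn axes [ 0.0005 -0.0002  0.011 ]
```

```bash
python3 -m handwheel '[[255,0.0005,0,0.009,-0.002,-0.001,0.001],[255,0.001,0,0.003,0,0.002,0]]'
python3 -c "
from h import *
to(543,-420,17,76.1)"
```

```text
clock: 25.9
ee_pos: [542.3, -419.5, 17.6]
tcp_rot: [-0.002, 0.121, 0.993, -0.0]
force: [0.0, -0.9, -1.8]
width: 0.362
t 25.9 pos [ 542.3 -419.5   17.6] w 0.362 F [ 0.  -0.9 -1.8] j [-0.66  0.75  0.26  1.08 -0.   -0.42]
turn [-0.001 -0.003  0.   ] | shift now-axes [-0.0008 -0.0004  0.0006] | after-turn axes [-0.0008 -0.0004  0.0006]
```

```bash
python3 -m handwheel '[[145,0,0,0,0,0,0],[130,0,0,0,0,0,0],[115,0,0,0,0,0,0],[90,0,0,-0.005,0,0,0],[60,0,0,-0.02,0,0,0],[0,0,0,-0.045,0,0,0],[0,0,0,-0.045,0,0,0]]'
python3 - <<'E'
from h import *
to(543,-420,17,76.1)
p,d=ctrl.camera('wrist'); cv2.imwrite('pics/w15.png',p[:,:,::-1])
E
```

```text
clock: 26.6
ee_pos: [539.5, -417.2, 130.4]
tcp_rot: [-0.007, 0.121, 0.993, 0.003]
force: [1.0, -0.7, 0.6]
width: 1.002
t 26.6 pos [ 539.5 -417.2  130.4] w 1.002 F [ 1.  -0.7  0.6] j [-0.66  0.67  0.42  1.33 -0.   -0.41]
turn [ 0.004 -0.015  0.   ] | shift now-axes [-0.0058 -0.0023  0.1133] | after-turn axes [-0.0041 -0.0019  0.1134]
```

View pics/w15.png

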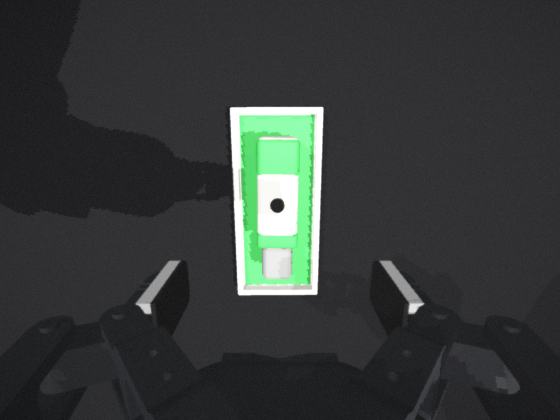

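The clean probe is flat and centred in the white tray (bar (277,207), tray (277,200)). I'll raise the arm clear and do a full final check.

```bash
python3 -m handwheel '[[0,0.02,0,-0.04,0,0,0],[0,0.03,0,-0.04,0,0,0],[0,0.03,0,-0.03,0,0,0],[0,0,0,0,0,0,0]]'
python3 - <<'E'
from h import *
to(543,-420,17,76.1)
for n in('scene','side'):
    P=ctrl.camera_params(n); p,d=ctrl.camera(n); W=cloud(d,P); cv2.imwrite(f'pics/{n}16.png',p[:,:,::-1]); z=W[...,2]
    def box(cx,cy,r,a,b): return W[(abs(W[...,0]-cx)<r)&(abs(W[...,1]-cy)<r)&(z>a)&(z<b)]
    off=2 if n=='scene' else 0
    for nm,c in(('steel',(512,412)),('white',(541,-419))):
        q=box(*c,75,24,60); print(n,nm,'probe',rect(q),'top',np.percentile(q[:,2],95).round(1),'tray',rect(box(*c,100,9,19)))
    for nm,c in(('blue',(706,-113)),('whitegel',(640,-115))):
        q=box(*c,24,36,58); t=box(*c,24,84,100); print(n,nm,circ(q),'cap',t.mean(0).round(1))
    q=box(676,145,45,20,55); print(n,'tub',circ(q),'lid',box(676,145,45,72,82).mean(0).round(1),'ring',circ(box(676,145,55,7,14)))
    q=box(734,304,45,15,90); print(n,'pump',circ(q))
E
```

```text
clock: 27.05
ee_pos: [466.8, -401.4, 256.5]
tcp_rot: [0.004, 0.12, 0.993, -0.004]
force: [-0.3, 0.3, 0.2]
width: 1.004
t 27.05 pos [ 466.8 -401.4  256.5] w 1.004 F [-0.3  0.3  0.2] j [-0.71  0.46  0.39  1.49 -0.   -0.47]
turn [-0.007  0.008  0.002] | shift now-axes [-0.0765  0.0019  0.2401] | after-turn axes [-0.0785  0.0003  0.2395]
scene steel probe (array([510.6, 409.8]), array([118.6,  35.6]), -14.6) top 43.9 tray (array([510.9, 412.4]), array([173.7,  78.4]), -11.2)
scene white probe (array([ 540.1, -419.4]), array([121.4,  33.5]), -14.2) top 43.3 tray (array([ 540. , -419.7]), array([171.6,  74.4]), -13.7)
scene blue [ 702.8 -113.6   19.9] cap [ 706.1 -115.5   89.7]
scene whitegel [ 637.1 -116.2   19.2] cap [ 639.8 -117.5   89.7]
scene tub [671.3 144.1  26.8] lid [674.2 141.1  75.9] ring [674.1 145.4  44.7]
scene pump [732.3 303.9  27.8]
side steel probe (array([510.6, 409. ]), array([118.6,  39.6]), -13.1) top 40.7 tray (array([513.9, 411.7]), array([168.7,  81.3]), -10.1)
side white probe (array([ 540.1, -420. ]), array([119.4,  36.1]), -16.6) top 41.6 tray (array([ 542.1, -419.8]), array([168.4,  77.8]), -14.1)
side blue [ 706.6 -113.2   19.8] cap [ 705.2 -115.3   88.1]
side whitegel [ 640.  -115.6   19.4] cap [ 641.4 -118.8   88.1]h.py:18: RuntimeWarning: Mean of empty slice.
  r=least_squares(lambda q:np.hypot(*(x-q[:2]).T)-q[2],[*x.mean(0),20],loss='soft_l1')
  ret = um.true_divide(
Traceback (most recent call last):
  File "h.py", line 18, in circ
    r=least_squares(lambda q:np.hypot(*(x-q[:2]).T)-q[2],[*x.mean(0),20],loss='soft_l1')
ValueError: Initial guess is outside of provided bounds
```

View pics/scene16.png

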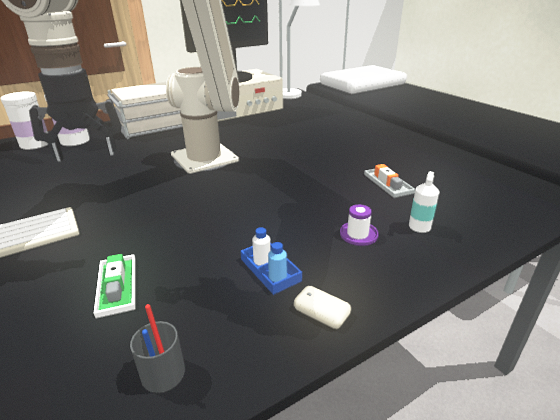

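View pics/side16.png

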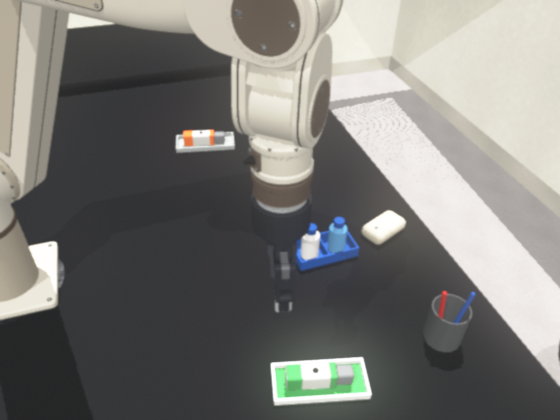

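All five items are in place in the scene view: used probe (388,178), clean probe (115,278), bottles (261,245) and (277,262), tub (359,222), pump at (423,205). The side view agrees for the trays and caddy, but the arm hides the ring and pump there. Handing in.

```bash
python3 -m handwheel '[[0,0,0,0,0,0,0],[0,0,0,0,0,0,0]]'; python3 -c "
from station import ctrl
print(ctrl.hand_in())"
```

```text
clock: 27.35
ee_pos: [468.2, -400.3, 249.3]
tcp_rot: [0.0, 0.119, 0.993, -0.001]
force: [0.1, -0.1, 0.5]
width: 1.001
the job is handed in; nothing more can be done
None
```

I put all five items in their places and handed in the job at about 27 s, with the arm raised clear; the hand-in gives no verdict.

**Last checks**
- **Probes:** both lie flat within about 4 mm of their tray centres. The probe tops measured about 41–44 mm, against 40 expected.
- **Gel bottles:** both stand upright, one per bay, about 66 mm apart and about 2 mm off the caddy's centre line.
- **Wipes tub:** it is upright, about 3 mm from the ring centre.
- **Pump bottle:** it is where it started to within 0.3 mm in the scene view.

**What failed or disagreed**
- **Side view:** the arm hid the ring and the pump bottle in the final side picture. The check script stopped there, so the tub and pump were confirmed from the scene camera only. The wrist view taken just after placing the tub also showed it inside the ring.
- **Camera difference:** the two cameras differ by about 3 mm in x and 2 mm in z. The probe angles read 0.5–3.5° off the trays, which is no problem for the fit.
- **Arm drift:** the arm crept 1–2 mm per row while idle or descending, and I corrected for it as I went.

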